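Open the collections transit case by its paddle latch

TASK

Open the blue transit case of medicine bottles: pull up the red paddle handle sunk in its lid to trip the latch, raise the lid while the latch is free, and swing the lid back until it stands nearly upright on its stiff hinge, without ever flinging it. Let go so that the paddle springs back into its recess, and leave the two bottles, the tape roll and the glove box round the case standing where they are.

Things in the scene. Friction and masses are not known exactly. Their poses are not given: they have to be found in the camera images.
- case: Blue transit case, aluminium corners, fixed to the table: 240 mm deep (x) x 300 wide (y) x 145 high shut. Origin: centre of its underside; z up, x from its front (robot side) to the hinge side. Base and lid part at 80 mm up; the lid is a slab 65 mm thick. In the base, foam with bottles, up to 52 mm above the table.
- well (a point): Middle of the floor of the empty finger well in front of the paddle, in the lid's top: at rest 82 mm in front of the case centre, 90 mm above the table, 55 mm deep. The recess is 116 mm wide (y) and runs from 110 mm before to 30 mm behind the case centre, open to the front above a 10 mm thick, 22 mm high rim. A finger tilted about 40 degrees, tip towards the hinge, passes under the lip here.
- paddle_lip (a point): Middle of the free edge of the red paddle (plate 90 mm wide, 6 thick, 71 from pivot to lip, last 20 mm bent up 15 degrees). At rest it lies level, its lip 55 mm in front of the case centre, 135 mm above the table (10 below the lid's top), with 55 mm of open well before it and 40 mm free height below, 13 mm at each side.
- paddle_pivot (a point): Axis of the paddle (along the case's y), at rest 15 mm behind the case centre and 130 mm above the table; moves with the lid.
- paddle (a joint): Paddle angle to the lid, rad: 0 flat in the recess, grows as the lip is pulled up, stop at 0.9. A spring returns it: 2 N at the lip at first, about 7 N at the stop. It draws back the latch bolt, which frees the lid at about 0.45; below that the lid is locked (moves 0.01 rad at most). Let go while the lid is down, it locks again.
- lid_hinge (a point): Middle of the lid's hinge axis (along the case's y), on the far upper edge of the base: 120 mm behind the case centre, 80 mm above the table.
- lid_front (a point): Middle of the front lower edge of the lid, 240 mm from the hinge; moves with the lid. The lid's inner face may be pushed: plain foam, but for the steel bolt and its housing, 60 mm wide at the middle, 22 mm proud, 10 to 55 mm from this edge.
- lid (a joint): Lid angle, rad: 0 shut, grows as the front edge rises, stop at 1.6 (just past upright). The lid weighs about 0.6 kg (0.5 to 0.75) on a stiff friction hinge: it stays where it is left, and takes about 10 N upwards at the lip of the pulled paddle to move.
- bottle_a: Bystander: square amber bottle, 56 x 56 x 138 mm, upright, loose. Origin: centre of its underside.
- bottle_b: Bystander: square clear bottle, 56 x 56 x 148 mm, upright, loose. Origin: centre of its underside.
- tape_roll: Bystander: brown roll of tape lying flat, 108 mm across, 50 mm high, loose. Origin: centre of its underside.
- glove_box: Bystander: white and pink carton of gloves, 230 x 120 x 70 mm, loose. Origin: centre of its underside.

How it is judged:
By the outcome, as a careful person would: the job done as asked, in the order asked, and still so for the second after the job is handed in, with the robot touching nothing.
It also fails if it takes over 51 s, if anything falls off the work surface, if the arm or the gripper's body presses on something with over 40 N, if the wrist force passes 120 N, or if a joint passes its speed limit or range.

ROBOT

A 6-joint arm with a two-finger parallel gripper is mounted at the origin on the work surface. World frame = base frame: x ahead of the robot, y to its left, z up, the work surface at z = 0. Lengths are in mm, angles in rad, forces in N, time in s.
With the tool pointing down it reaches from about 350 to 875 mm from the base axis. Payload 4.2 kg.
Tool frame: the origin (TCP) lies at the very end of the fingers, on their centre line; the grasp point (between the pads) lies arm.grip_depth behind it (arm.grip_depth is the distance from the TCP to the grasp point, in mm); z points along the fingers, y is the direction in which the jaws open and shut (so a half turn about z gives the same grasp; the last joint's range is limited). The gripper opens to 85 mm and grips with 20 to 120 N. Pads are 22 mm wide; open, the fingers measure 114 mm over their backs; the gripper's body (76 mm by 85 mm) begins 54 mm behind the grasp point. The pads swing forward as they close: fully open they stand 13 mm farther back than shut.
Start: joints at [-1.059, 0.385, 0.008, 0, -1.194, -0.259], TCP at [156.339, -605.109, 198.212] pointing down, gripper open.
Joint ranges: [-3.14, 3.14], [-1.21, 2.06], [-1.07, 1.41], [-3.16, 2.05], [-2.99, -0.16], [-3.1, 3.1]. Speed limits (rad/s): [2.79, 2.79, 3.14, 3.14, 3.14, 3.14].

INTERFACE

Orientations are given as a unit quaternion [x, y, z, w].
In Python, from bench import arm, optics, workorder gives the robot as it stands. The module is installed in compiled form; this text tells all that it offers.
- The arm moves only by the tool play_rows, never from a script. Its arguments are lists of equal length, an entry for each row: "travel": the shift along the tool's x, y, z in m, a list of three; "rotation": the turn, a rotation vector about the tool's x, y, z in rad, a list of three; "grip": the opening, from 0 (shut) to 1 (fully open). In form: {"travel": [[x, y, z], ...], "rotation": [[rx, ry, rz], ...], "grip": [grip, ...]}. A call has 1 to 12 rows; each row shifts and turns the commanded pose from where the row before left it, along the tool's axes as they then stand; what a row does not reach is not made up. A row lasts 1/12 s, in which the tool goes at most 41.7 mm and 7.16 degrees, less where a joint would pass 70% of its speed; a pose out of reach is approached as far as the arm can. A call is refused whole if a number of a shift passes 0.0417 or a number of a turn 0.125, either way. A call with a gripper value outside its range is refused whole. The fingers move at their own pace and stop on an object; the grip force is fixed at half the most. Time passes only in rows, so rows that do not move let the fingers close. It gives the time, the measured TCP pose, the force and the opening at its end, in the units of the state.
- arm.read_state(): the state, without advancing time (a new reading comes with each control period).
- optics.get_image(name): name is "side" or "top" or "wrist"; returns a dict with "image" (480x640x3 uint8, blue, green, red), "depth" (480x640 float32, mm along the optical axis (not along the pixel's ray), 0 where there is no reading), "camera_matrix" (3x3 intrinsics, pixels), "R" (3x3) and "t" (3): a world point X has camera coordinates R X + t; the wrist camera has in their place "hand_eye" (4x4, takes a point from camera to tool coordinates, whose origin is the TCP and whose axes are the flange's). Camera axes: x right, y down, z forward; pixel columns grow to the right and rows downward; lengths in mm; the calibration is good to about 2 mm. A picture is of the moment at which its call begins: read the wrist's pose just before it.
- workorder.job_done(): hands the job in, once; it reports no verdict.
The state is a dict: "clock": time; "joints": joint angles; "joint_vel": joint speeds; "joint_efforts": joint torques, N m; "position": TCP position; "ee_rot": TCP orientation; "contact_force": force on the tool from outside, world axes, zero at the start; "wrist_torque": the same for the moment, N m; "gripper_width": finger opening in mm.
Only numpy, scipy, OpenCV 4.12 (cv2) and the standard library are available. Lean on these libraries where they do the work, as an engineer would, in place of code of your own. Each camera call takes 0.05 s, during which the arm holds its last target. There are 200 camera calls.

## Working session

There is one attempt and no reset: what is moved stays moved. The work goes in short steps, Python scripts to look and compute and a tool call to move; the robot and the scene stay as the last step left them, time stands still between calls to the robot, and variables do not carry over. Pictures are saved under pics/ and viewed, about 8 in all and at most 12, crops included, and the job is handed in when it is done.

Besides the shell and the picture viewer there is one more tool, called by a JSON object that holds its "fn" and its "kwargs", one argument or row to a line. play_rows: Moves the arm, as the interface text tells. Its arguments: {"type":"object","properties":{"travel":{"type":"array","items":{"type":"array","items":{"type":"number"}}},"rotation":{"type":"array","items":{"type":"array","items":{"type":"number"}}},"grip":{"type":"array","items":{"type":"number"}}},"required":["travel","rotation","grip"]}

```bash
mkdir -p pics; ls; cat > h.py <<'E'
import numpy as np, cv2
from bench import arm, optics, workorder
def cloud(d):
    K=np.array(d["camera_matrix"]); z=d["depth"].astype(float); v,u=np.mgrid[:480,:640]
    P=np.stack([(u-K[0,2])/K[0,0]*z,(v-K[1,2])/K[1,1]*z,z],-1)
    return (P-np.array(d["t"]))@np.array(d["R"])   # R^T (P-t)
E
python3 - <<'E'
from h import *
s=arm.read_state(); print(s, arm.grip_depth)
for n in("top","side"):
    d=optics.get_image(n); cv2.imwrite(f"pics/{n}0.png",d["image"]); np.savez(f"{n}0.npz",**d); 
    R=np.array(d["R"]);print(n,-R.T@np.array(d["t"]),R[2])
E
```

```text
pics
{'clock': 0.0, 'joints': array([-1.05941822e+00,  3.85543981e-01,  6.59714691e-03, -5.11166879e-04,
       -1.19400083e+00, -2.58625959e-01]), 'joint_vel': array([ 0.00100054, -0.00135638, -0.00040403,  0.00085068,  0.00076408,
        0.00019459]), 'joint_efforts': array([ 5.19302666e-04, -3.92293489e+01,  1.88402814e+01,  4.18634802e+00,
       -4.72837826e-03,  8.32876253e-06]), 'position': array([ 156.15576376, -604.48309312,  197.11623214]), 'ee_rot': array([-1.25946334e-01,  9.92036445e-01,  1.08614284e-03, -1.83816108e-04]), 'contact_force': array([-0.11696391,  0.01198546, -0.31314532]), 'wrist_torque': array([-0.01593689, -0.02812237,  0.02967185]), 'gripper_width': 85.34051493277734} 18.700000000000003
top [ 361.7093199    43.68559294 1577.47496963] [ 0.1145908  -0.01084307 -0.9933536 ]
side [  347.72358042 -1174.51280247  1384.4829373 ] [ 0.08867953  0.68887905 -0.71943144]
```

View pics/top0.png

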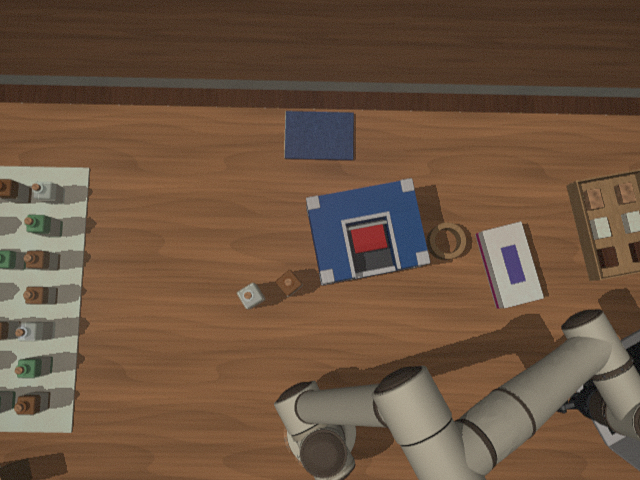

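View pics/side0.png

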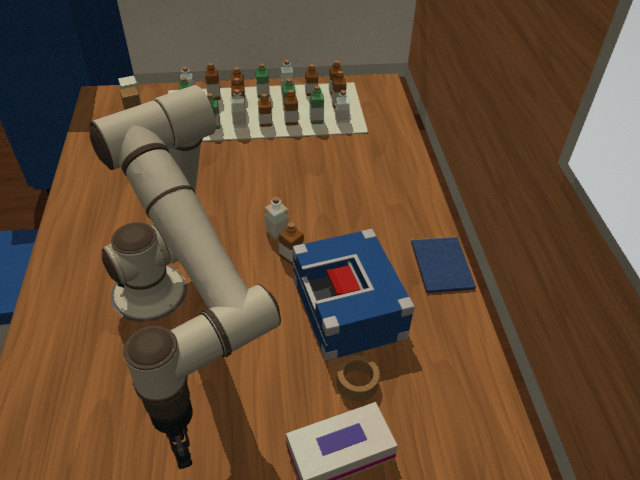

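The top view shows the case centred near (368,232), yawed slightly, with the red paddle at (368,238) and the dark well at (375,260). The bottles are at (250,295) and (288,283), the tape at (448,240) and the glove box at (512,263). Next I measure these.

```bash
python3 - <<'E'
from h import *
for n in("top","side"):
    d=dict(np.load(f"{n}0.npz")); W=cloud(d); im=d["image"].astype(int)
    v=d["depth"]>0
    box=v&(W[...,0]>300)&(W[...,0]<820)&(W[...,1]>-260)&(W[...,1]<230)&(W[...,2]>138)&(W[...,2]<152)
    k,l,st,c=cv2.connectedComponentsWithStats(box.astype(np.uint8)); i=1+np.argmax(st[1:,4])
    P=W[l==i]; r=cv2.minAreaRect(P[:,:2].astype(np.float32)); print(n,"lid",r,np.median(P[:,2]),len(P)); print(cv2.boxPoints(r))
    b,g,rr=im[...,0],im[...,1],im[...,2]
    red=v&(rr>130)&(g<60)&(b<60)&(W[...,2]>100)
    P=W[red]; r2=cv2.minAreaRect(P[:,:2].astype(np.float32)); print("red",r2,np.percentile(P[:,2],[5,50,95]))
    # others
    for nm,lo,hi,xr,yr in(("bottles",60,160,(300,560),(130,420)),("tape",35,60,(400,750),(-260,-80)),("glove",60,80,(300,750),(-450,-150))):
        m=v&(W[...,2]>lo)&(W[...,2]<hi)&(W[...,0]>xr[0])&(W[...,0]<xr[1])&(W[...,1]>yr[0])&(W[...,1]<yr[1])&(l!=i)
        k,ll,s2,_=cv2.connectedComponentsWithStats(m.astype(np.uint8))
        for j in range(1,k):
            if s2[j,4]>60:
                P=W[ll==j]; print(nm,cv2.minAreaRect(P[:,:2].astype(np.float32)),P[:,2].max().round(),s2[j,4])
E
```

```text
top lid ((574.14599609375, -113.95835876464844), (244.2405548095703, 302.76983642578125), 11.889505386352539) 146.7498673517689 6576
[[ 423.4565      9.019039]
 [ 485.8347   -287.2554  ]
 [ 724.83545  -236.93576 ]
 [ 662.4573     59.338684]]
red ((553.3130493164062, -118.8446044921875), (63.086265563964844, 89.3495864868164), 11.465043067932129) [130.16828534 135.40990088 140.71463282]
bottles ((389.28082275390625, 210.08456420898438), (57.37394332885742, 57.191673278808594), 33.13332748413086) 157.0 446
side lid ((569.6180419921875, -117.25271606445312), (245.44927978515625, 308.3097229003906), 11.851869583129883) 143.106390494001 5259
[[ 417.84903     8.410397]
 [ 481.17032  -293.32672 ]
 [ 721.3871   -242.91583 ]
 [ 658.0658     58.82129 ]]
red ((549.7415161132812, -121.54180908203125), (66.82257080078125, 93.42330932617188), 11.033089637756348) [126.12537242 131.29862642 136.68710661]
bottles ((386.1575622558594, 204.08526611328125), (63.30084991455078, 59.718563079833984), 29.876129150390625) 154.0 509
tape ((459.44775390625, -171.7788848876953), (3.454369068145752, 179.23377990722656), 11.912013053894043) 59.0 114
tape ((667.6221313476562, -248.11380004882812), (105.7891616821289, 10.911554336547852), 10.115403175354004) 60.0 189
glove ((567.2669677734375, -251.92018127441406), (122.87879180908203, 277.9200134277344), 71.75096130371094) 80.0 443
```

```bash
cat > plan.py <<'E'
# usage: plan.py m|c  "cx,cy,cz,tiltdeg,n" ...   (m: start from measured pose, c: from last planned commanded pose)
import sys,json; from h import *
from scipy.spatial.transform import Rotation as Ro, Slerp
YAW=11.85; O=np.array([571.5,-116,0.]); Rc=Ro.from_euler('z',YAW,degrees=True)
R0=Ro.from_matrix(np.diag([-1.,1,-1]))
def tool(tilt): return Rc*R0*Ro.from_euler('y',-tilt,degrees=True)
def incase(p): return Rc.inv().apply(np.array(p)-O)
def show():
    s=arm.read_state(); R=Ro.from_quat(s["ee_rot"]); 
    z=Rc.inv().apply(R.apply([0,0,1]))
    print("t",round(s["clock"],2),"case",incase(s["position"]).round(1),"tilt",np.degrees(np.arctan2(z[0],-z[2])).round(1),"roll",z[1].round(3),"F(case)",Rc.inv().apply(s["contact_force"]).round(1),"w",round(s["gripper_width"],1),"q",np.round(s["joints"],2)); return s,R
if __name__=="__main__":
    s,R=show(); p=np.array(s["position"])
    if sys.argv[1]=="c": j=json.load(open("cmd.json")); p=np.array(j[0]); R=Ro.from_quat(j[1])
    T=[];Q=[]
    for a in sys.argv[2:]:
        x,y,z,t,n=map(float,a.split(",")); n=int(n); q=O+Rc.apply([x,y,z]); Rt=tool(t); p0,S=p,Slerp([0,1],Ro.concatenate([R,Rt]))
        for k in range(1,n+1):
            pk=p0+(q-p0)*k/n; tr=(R.inv().apply(pk-p)/1000).round(4); rt=(R.inv()*S(k/n)).as_rotvec().round(4)
            T.append(tr.tolist());Q.append(rt.tolist()); p=p+R.apply(tr*1000); R=R*Ro.from_rotvec(rt)
    json.dump([p.tolist(),R.as_quat().tolist()],open("cmd.json","w"))
    print(len(T),np.abs(T).max(),np.abs(Q).max()); print(json.dumps(T)); print(json.dumps(Q))
E
python3 plan.py m -150,0,230,0,24
```

```text
t 0.1 case [-506.8 -392.9  197.3] tilt -0.0 roll 0.002 F(case) [ 0.1 -0.5 -0.5] w 85.0 q [-1.06  0.39  0.01 -0.   -1.19 -0.26]
24 0.0164 0.002
[[-0.0156, 0.0157, -0.0013], [-0.0156, 0.0157, -0.0014], [-0.0155, 0.0157, -0.0013], [-0.0155, 0.0158, -0.0013], [-0.0155, 0.0158, -0.0014], [-0.0155, 0.0158, -0.0013], [-0.0154, 0.0158, -0.0014], [-0.0154, 0.0159, -0.0013], [-0.0153, 0.0159, -0.0014], [-0.0153, 0.016, -0.0013], [-0.0153, 0.0159, -0.0014], [-0.0153, 0.016, -0.0013], [-0.0152, 0.0161, -0.0014], [-0.0153, 0.016, -0.0013], [-0.0151, 0.0161, -0.0014], [-0.0152, 0.0161, -0.0013], [-0.0151, 0.0162, -0.0014], [-0.0151, 0.0161, -0.0013], [-0.015, 0.0162, -0.0014], [-0.015, 0.0163, -0.0013], [-0.015, 0.0162, -0.0014], [-0.015, 0.0163, -0.0014], [-0.0149, 0.0163, -0.0013], [-0.0149, 0.0164, -0.0014]]
[[0.0001, -0.0, 0.0019], [0.0001, -0.0, 0.0019], [0.0, -0.0, 0.0019], [0.0001, -0.0, 0.0019], [0.0001, -0.0, 0.0019], [0.0001, -0.0, 0.002], [0.0001, -0.0, 0.0019], [0.0, -0.0, 0.0019], [0.0001, -0.0001, 0.0019], [0.0001, 0.0, 0.0019], [0.0001, 0.0, 0.0019], [0.0001, 0.0, 0.0019], [0.0, 0.0, 0.0019], [0.0001, 0.0, 0.0019], [0.0001, 0.0, 0.0019], [0.0001, 0.0, 0.0019], [0.0001, 0.0, 0.0019], [0.0, -0.0, 0.002], [0.0001, -0.0, 0.0019], [0.0001, -0.0, 0.0019], [0.0001, -0.0, 0.0019], [0.0001, -0.0, 0.0019], [0.0, -0.0, 0.0019], [0.0001, -0.0, 0.0019]]
```

{"fn": "play_rows", "kwargs": {
  "travel": [
    [-0.012,0.012,-0.003],
    [-0.024,0.024,-0.003],
    [-0.026,0.026,-0.003],
    [-0.026,0.026,-0.003],
    [-0.026,0.026,-0.003],
    [-0.026,0.026,-0.003],
    [-0.026,0.026,-0.003],
    [-0.026,0.026,-0.003],
    [-0.026,0.026,-0.003],
    [-0.026,0.026,-0.003],
    [-0.026,0.026,-0.003],
    [-0.026,0.026,-0.003]
  ],
  "rotation": [
    [0,0,0.004],
    [0,0,0.004],
    [0,0,0.004],
    [0,0,0.004],
    [0,0,0.004],
    [0,0,0.004],
    [0,0,0.004],
    [0,0,0.004],
    [0,0,0.004],
    [0,0,0.004],
    [0,0,0.004],
    [0,0,0]
  ],
  "grip": [0,0,0,0,0,0,0,0,0,0,0,0]
}}

```text
clock: 1.1
position: [377.4, -247.7, 234.2]
ee_rot: [-0.104, 0.995, 0.0, -0.0]
contact_force: [1.0, -0.6, 0.2]
gripper_width: -0.1
```

```bash
python3 plan.py m -150,0,215,40,12
```

```text
t 1.1 case [-217.   -89.1  234.2] tilt -0.0 roll 0.0 F(case) [ 0.8 -0.8  0.2] w -0.1 q [-0.22  0.06 -0.33 -0.   -1.18 -1.14]
12 0.0075 0.0582
[[-0.0056, 0.0074, 0.0016], [-0.0055, 0.0074, 0.0019], [-0.0054, 0.0074, 0.0023], [-0.0052, 0.0075, 0.0025], [-0.0051, 0.0074, 0.0029], [-0.0048, 0.0074, 0.0031], [-0.0048, 0.0074, 0.0034], [-0.0044, 0.0074, 0.0037], [-0.0043, 0.0074, 0.0039], [-0.004, 0.0075, 0.0042], [-0.0038, 0.0074, 0.0044], [-0.0036, 0.0074, 0.0047]]
[[0.0001, -0.0582, 0.0001], [0.0001, -0.0582, 0.0002], [0.0, -0.0582, 0.0001], [0.0001, -0.0581, 0.0001], [0.0001, -0.0582, 0.0002], [0.0001, -0.0582, 0.0001], [0.0, -0.0582, 0.0001], [0.0001, -0.0582, 0.0002], [0.0001, -0.0582, 0.0001], [0.0001, -0.0581, 0.0001], [0.0, -0.0582, 0.0002], [0.0001, -0.0582, 0.0001]]
```

{"fn": "play_rows", "kwargs": {
  "travel": [
    [-0.0056,0.0074,0.0016],
    [-0.0055,0.0074,0.0019],
    [-0.0054,0.0074,0.0023],
    [-0.0052,0.0075,0.0025],
    [-0.0051,0.0074,0.0029],
    [-0.0048,0.0074,0.0031],
    [-0.0048,0.0074,0.0034],
    [-0.0044,0.0074,0.0037],
    [-0.0043,0.0074,0.0039],
    [-0.004,0.0075,0.0042],
    [-0.0038,0.0074,0.0044],
    [-0.0036,0.0074,0.0047]
  ],
  "rotation": [
    [0,-0.058,0],
    [0,-0.058,0],
    [0,-0.058,0],
    [0,-0.058,0],
    [0,-0.058,0],
    [0,-0.058,0],
    [0,-0.058,0],
    [0,-0.058,0],
    [0,-0.058,0],
    [0,-0.058,0],
    [0,-0.058,0],
    [0,-0.058,0]
  ],
  "grip": [0,0,0,0,0,0,0,0,0,0,0,0]
}}

```text
clock: 2.1
position: [423.9, -147.9, 214.6]
ee_rot: [-0.098, 0.935, 0.036, 0.34]
contact_force: [-0.2, 0.0, -0.6]
gripper_width: 0.1
```

```bash
python3 plan.py m -90,0,122,40,12; python3 - <<'E'
from h import *
d=optics.get_image("side"); cv2.imwrite("pics/s1.png",cv2.resize(d["image"][140:400,150:480],None,fx=2,fy=2))
E
```

```text
t 2.1 case [-151.    -0.9  214.6] tilt 40.0 roll 0.001 F(case) [-0.2  0.  -0.6] w 0.1 q [-0.23 -0.17 -0.6  -0.54 -0.56 -0.75]
12 0.0092 0.0002
[[0.0011, 0.0001, 0.0092], [0.001, 0.0, 0.0092], [0.0011, 0.0001, 0.0091], [0.0011, 0.0001, 0.0092], [0.001, 0.0, 0.0092], [0.0011, 0.0001, 0.0092], [0.0011, 0.0001, 0.0091], [0.0011, 0.0, 0.0092], [0.001, 0.0001, 0.0092], [0.0011, 0.0001, 0.0092], [0.0011, 0.0, 0.0091], [0.001, 0.0001, 0.0092]]
[[0.0001, 0.0, 0.0002], [0.0001, 0.0, 0.0001], [0.0001, 0.0, 0.0002], [0.0001, 0.0, 0.0001], [0.0001, 0.0001, 0.0002], [0.0002, -0.0, 0.0001], [0.0001, -0.0, 0.0002], [0.0001, -0.0, 0.0001], [0.0001, 0.0, 0.0002], [0.0001, 0.0, 0.0001], [0.0001, 0.0, 0.0002], [0.0001, 0.0, 0.0001]]
```

View pics/s1.png

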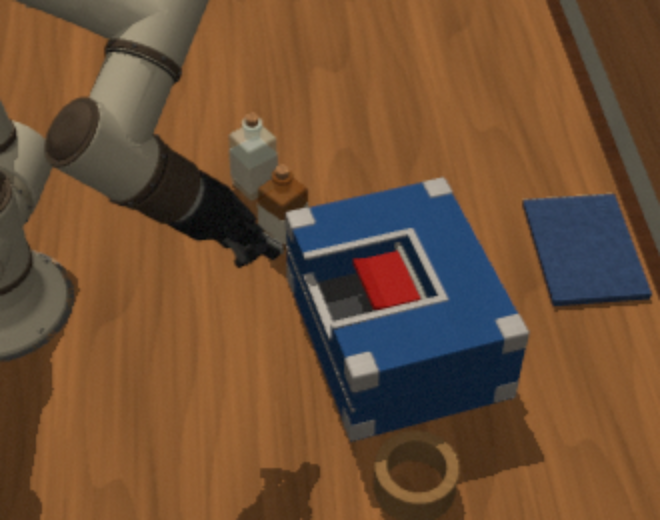

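The arm is tilted in front of the case, and the finger tip at crop (270,245) lines up with the well at (345,295). All the bystanders are clear. Now into the well.

{"fn": "play_rows", "kwargs": {
  "travel": [
    [0.001,0.0001,0.009],
    [0.001,0.0001,0.009],
    [0.001,0,0.009],
    [0.001,0.0001,0.009],
    [0.001,0.0001,0.009],
    [0.001,0.0001,0.009],
    [0.001,0.0001,0.009],
    [0.001,0.0001,0.009],
    [0.001,0.0001,0.009],
    [0.001,0.0001,0.009],
    [0.001,0,0.009],
    [0.001,0,0.009]
  ],
  "rotation": [
    [0,0,0],
    [0,0,0],
    [0,0,0],
    [0,0,0],
    [0,0,0],
    [0,0,0],
    [0,0,0],
    [0,0,0],
    [0,0,0],
    [0,0,0],
    [0,0,0],
    [0,0,0]
  ],
  "grip": [0,0,0,0,0,0,0,0,0,0,0,0]
}}

```text
clock: 3.15
position: [483.5, -135.2, 123.2]
ee_rot: [-0.098, 0.935, 0.036, 0.339]
contact_force: [-0.3, 0.6, 0.3]
gripper_width: 0.3
```

```bash
python3 plan.py m -78,0,108,40,4 -48,0,106,40,8; python3 - <<'E'
from h import *
d=optics.get_image("side"); cv2.imwrite("pics/s2.png",cv2.resize(d["image"][220:350,250:420],None,fx=4,fy=4))
E
```

```text
t 3.15 case [-90.1  -0.7 123.2] tilt 39.8 roll 0.001 F(case) [-0.2  0.7  0.3] w 0.3 q [-0.23  0.08 -0.57 -0.81 -0.39 -0.46]
12 0.0049 0.0008
[[0.0001, 0.0002, 0.0048], [0.0001, 0.0001, 0.0049], [0.0001, 0.0002, 0.0048], [0.0002, 0.0002, 0.0049], [-0.0027, -0.0, 0.0026], [-0.0027, -0.0, 0.0026], [-0.0027, -0.0, 0.0026], [-0.0028, -0.0, 0.0026], [-0.0027, -0.0, 0.0026], [-0.0027, -0.0, 0.0026], [-0.0027, -0.0, 0.0026], [-0.0027, -0.0, 0.0026]]
[[0.0004, -0.0008, 0.0004], [0.0003, -0.0008, 0.0004], [0.0004, -0.0007, 0.0004], [0.0003, -0.0008, 0.0004], [0.0, -0.0, -0.0], [0.0, -0.0, -0.0], [0.0, -0.0, -0.0], [0.0, -0.0, -0.0], [0.0, -0.0, -0.0], [0.0, -0.0, -0.0], [0.0, -0.0, -0.0], [0.0, -0.0, -0.0]]
```

View pics/s2.png

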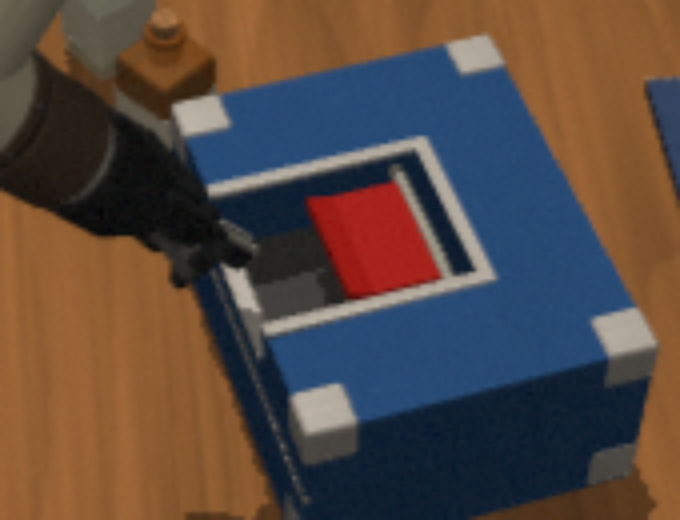

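The fingertip at crop (250,245) is over the front of the well and still short of the red lip at (330,245). Next I go down and under the lip.

{"fn": "play_rows", "kwargs": {
  "travel": [
    [0.0001,0.0002,0.0048],
    [0.0001,0.0002,0.0048],
    [0.0001,0.0002,0.0048],
    [0.0001,0.0002,0.0048],
    [-0.0027,0,0.0026],
    [-0.0027,0,0.0026],
    [-0.0027,0,0.0026],
    [-0.0027,0,0.0026],
    [-0.0027,0,0.0026],
    [-0.0027,0,0.0026],
    [-0.0027,0,0.0026],
    [-0.0027,0,0.0026]
  ],
  "rotation": [
    [0,0,0],
    [0,0,0],
    [0,0,0],
    [0,0,0],
    [0,0,0],
    [0,0,0],
    [0,0,0],
    [0,0,0],
    [0,0,0],
    [0,0,0],
    [0,0,0],
    [0,0,0]
  ],
  "grip": [0,0,0,0,0,0,0,0,0,0,0,0]
}}

```text
clock: 4.2
position: [524.2, -125.6, 107.3]
ee_rot: [-0.098, 0.935, 0.036, 0.339]
contact_force: [0.3, -0.4, 0.1]
gripper_width: -0.4
```

```bash
python3 -c "
from plan import *;show()"
```

```text
t 4.2 case [-48.3   0.3 107.3] tilt 39.9 roll 0.001 F(case) [ 0.2 -0.5  0.1] w -0.4 q [-0.19  0.16 -0.52 -0.83 -0.34 -0.45]
```

```bash
python3 plan.py m -36,0,137,40,12
```

```text
t 4.2 case [-48.3   0.3 107.3] tilt 39.9 roll 0.001 F(case) [ 0.2 -0.5  0.1] w -0.4 q [-0.19  0.16 -0.52 -0.83 -0.34 -0.45]
12 0.0024 0.0002
[[-0.0024, -0.0, -0.0012], [-0.0023, -0.0001, -0.0013], [-0.0024, 0.0, -0.0012], [-0.0024, -0.0, -0.0013], [-0.0024, -0.0, -0.0012], [-0.0023, -0.0001, -0.0012], [-0.0024, 0.0, -0.0013], [-0.0024, -0.0, -0.0012], [-0.0024, -0.0, -0.0013], [-0.0023, -0.0001, -0.0012], [-0.0024, 0.0, -0.0012], [-0.0024, -0.0, -0.0013]]
[[0.0001, -0.0002, 0.0001], [0.0001, -0.0001, 0.0002], [0.0001, -0.0002, 0.0001], [0.0001, -0.0002, 0.0002], [0.0001, -0.0001, 0.0001], [0.0001, -0.0002, 0.0002], [0.0002, -0.0001, 0.0001], [0.0001, -0.0002, 0.0001], [0.0001, -0.0002, 0.0002], [0.0001, -0.0001, 0.0001], [0.0001, -0.0002, 0.0002], [0.0001, -0.0002, 0.0001]]
```

{"fn": "play_rows", "kwargs": {
  "travel": [
    [-0.0024,0,-0.0012],
    [-0.0024,0,-0.0012],
    [-0.0024,0,-0.0012],
    [-0.0024,0,-0.0012],
    [-0.0024,0,-0.0012],
    [-0.0024,0,-0.0012],
    [-0.0024,0,-0.0012],
    [-0.0024,0,-0.0012],
    [-0.0024,0,-0.0012],
    [-0.0024,0,-0.0012],
    [-0.0024,0,-0.0012],
    [-0.0024,0,-0.0012]
  ],
  "rotation": [
    [0,0,0],
    [0,0,0],
    [0,0,0],
    [0,0,0],
    [0,0,0],
    [0,0,0],
    [0,0,0],
    [0,0,0],
    [0,0,0],
    [0,0,0],
    [0,0,0],
    [0,0,0]
  ],
  "grip": [0,0,0,0,0,0,0,0,0,0,0,0]
}}

```text
clock: 5.2
position: [536.4, -123.1, 137.0]
ee_rot: [-0.098, 0.935, 0.036, 0.339]
contact_force: [-0.1, 1.0, -0.6]
gripper_width: -0.3
```

```bash
python3 plan.py m -24,0,156,40,8; python3 - <<'E'
from h import *
d=optics.get_image("side"); cv2.imwrite("pics/s3.png",cv2.resize(d["image"][220:350,250:420],None,fx=4,fy=4))
E
```

```text
t 5.2 case [-35.8   0.3 137. ] tilt 39.9 roll 0.001 F(case) [ 0.1  1.  -0.6] w -0.3 q [-0.13  0.12 -0.51 -0.68 -0.34 -0.66]
8 0.0027 0.0003
[[-0.0027, -0.0, -0.0009], [-0.0026, -0.0001, -0.0009], [-0.0027, -0.0, -0.0008], [-0.0026, -0.0, -0.0009], [-0.0027, -0.0001, -0.0009], [-0.0026, -0.0, -0.0009], [-0.0027, -0.0, -0.0009], [-0.0026, -0.0001, -0.0008]]
[[0.0002, -0.0003, 0.0002], [0.0001, -0.0002, 0.0002], [0.0002, -0.0003, 0.0002], [0.0001, -0.0003, 0.0001], [0.0002, -0.0003, 0.0002], [0.0001, -0.0002, 0.0002], [0.0002, -0.0003, 0.0002], [0.0002, -0.0003, 0.0002]]
```

View pics/s3.png

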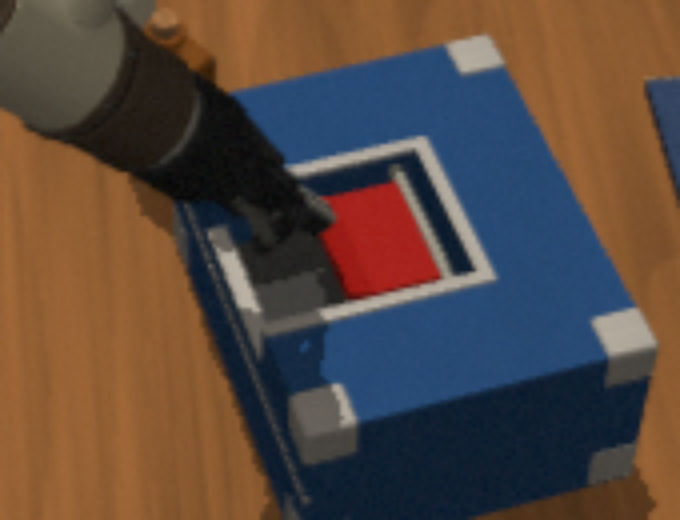

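```bash
python3 - <<'E'
from plan import *
s,R=show(); d=optics.get_image("side"); W=cloud(d); K=np.array(d["camera_matrix"])
def px(c):
    X=O+Rc.apply(c); q=K@(np.array(d["R"])@X+np.array(d["t"])); return (q[:2]/q[2]).round(1)
print("TCP px",px(incase(s["position"])),"lip mid",px([-55,0,135]),"lip ends",px([-55,45,135]),px([-55,-45,135]))
p=np.array(s["position"]);L=R.inv().apply((W.reshape(-1,3)-p)).reshape(480,640,3)
m=(np.abs(L[...,0])<40)&(np.abs(L[...,1])<40)&(L[...,2]>-75)&(L[...,2]<15)&(d["depth"]>0)
g=d["image"].astype(int); m&=(g.max(-1)<110)&(W[...,2]>120)
v,u=np.nonzero(m); o=np.argsort(-L[m][:,2])[:40:2]
for i in o: print(u[i],v[i],L[v[i],u[i]].round(),g[v[i],u[i]],incase(W[v[i],u[i]]).round())
C=Rc.inv().apply(W.reshape(-1,3)-O).reshape(480,640,3)
red=(g[...,2]>130)&(g[...,1]<60)&(d["depth"]>0)&(W[...,2]>100); P=C[red]; print("red x",np.percentile(P[:,0],[1,50,99]).round(1))
for a in range(-60,20,10):
    q=P[(P[:,0]>=a)&(P[:,0]<a+10)]; 
    if len(q): print(a,len(q),q[:,2].mean().round(1),q[:,1].min().round(),q[:,1].max().round())
E
```

```text
t 5.25 case [-3.540e+01  1.000e-01  1.376e+02] tilt 39.9 roll 0.001 F(case) [0.3 0.4 0.6] w 0.1 q [-0.13  0.12 -0.51 -0.68 -0.34 -0.66]
TCP px [338.5 278.6] lip mid [331.6 280.8] lip ends [326.3 268.9] [337.1 293.2]
332 276 [13. 18. -4.] [21 20 70] [-47.  18. 132.]
331 277 [16. 17. -4.] [22 24 78] [-51.  17. 130.]
332 283 [20. -3. -6.] [16 18 88] [-55.  -3. 129.]
335 291 [ 21. -32.  -8.] [16 20 67] [-56. -32. 130.]
332 285 [ 22. -10.  -8.] [22 23 60] [-57. -10. 130.]
334 286 [ 17. -18.  -9.] [14 16 96] [-54. -18. 133.]
331 282 [ 20.  -2. -11.] [18 21 79] [-57.  -2. 133.]
330 278 [ 17.  10. -12.] [ 21  21 101] [-56.  10. 136.]
334 288 [ 18. -26. -13.] [18 19 72] [-57. -26. 136.]
330 279 [ 18.   6. -13.] [11 14 84] [-57.   6. 136.]
335 289 [ 16. -33. -15.] [ 9 15 78] [-57. -33. 139.]
332 271 [ -6.   7. -33.] [ 39  47 105] [-53.   7. 167.]
333 274 [ -5.  -5. -35.] [57 62 75] [-54.  -5. 168.]
329 278 [  8. -11. -40.] [18 17 31] [-67. -11. 163.]
331 274 [ -2.  -5. -41.] [31 35 34] [-60.  -5. 170.]
332 272 [ -8.  -3. -42.] [75 81 92] [-56.  -3. 175.]
331 276 [ -1. -12. -43.] [6 4 8] [-62. -12. 171.]
330 276 [  1. -11. -44.] [14 15 15] [-64. -11. 170.]
328 278 [  9. -12. -44.] [14 17 15] [-70. -12. 166.]
331 271 [ -8.  -1. -45.] [58 65 73] [-58.  -1. 177.]
red x [-53.5 -19.9   8.3]
-60 23 134.4 -42.0 9.0
-50 62 133.2 -46.0 42.0
-40 88 130.6 -47.0 47.0
-30 91 131.2 -43.0 46.0
-20 100 130.6 -43.0 47.0
-10 82 130.9 -49.0 44.0
0 87 130.7 -44.0 46.0
10 1 127.0 1.0 1.0
```

```bash
python3 - <<'E'
from plan import *
s,R=show()
p=np.array(s["position"])
for n in("side","top"):
    d=optics.get_image(n); W=cloud(d); g=d["image"].astype(int)
    L=R.inv().apply((W.reshape(-1,3)-p)).reshape(480,640,3)
    m=(np.abs(L[...,0])<25)&(np.abs(L[...,1])<45)&(L[...,2]>-90)&(L[...,2]<40)&(d["depth"]>0)&(W[...,2]>141)
    v,u=np.nonzero(m); o=np.argsort(-L[m][:,2])[:20]
    print(n,m.sum())
    for i in o: print(u[i],v[i],L[v[i],u[i]].round(),g[v[i],u[i]],incase(W[v[i],u[i]]).round())
s=arm.read_state()
d=optics.get_image("wrist"); print(np.array(d["hand_eye"]).round(3).tolist(),np.array(d["camera_matrix"]).round(1).tolist()); np.savez("w.npz",**d)
cv2.imwrite("pics/w1.png",d["image"])
E
```

```text
t 5.3 case [-35.5   0.3 137.2] tilt 39.9 roll 0.001 F(case) [-0.2  0.4 -0.1] w -0.1 q [-0.13  0.12 -0.51 -0.68 -0.34 -0.66]
side 119
332 275 [ -1.  -4. -33.] [37 39 42] [-56.  -3. 163.]
333 275 [ -4.  -7. -35.] [41 47 95] [-54.  -7. 166.]
333 273 [ -7.  -2. -35.] [ 50  57 117] [-53.  -2. 168.]
331 270 [ -6.   8. -38.] [ 72  78 121] [-55.   8. 171.]
333 274 [ -7.  -8. -39.] [56 63 74] [-55.  -7. 171.]
332 271 [ -8.   2. -39.] [ 45  48 111] [-54.   2. 172.]
331 276 [  0.  -9. -39.] [11  9 11] [-61.  -9. 167.]
332 274 [ -5.  -7. -40.] [53 60 60] [-57.  -6. 171.]
329 278 [  8. -11. -40.] [18 21 31] [-67. -11. 163.]
331 271 [ -7.   2. -42.] [64 70 78] [-57.   2. 173.]
330 277 [  3. -12. -42.] [19 20 21] [-65. -12. 167.]
331 272 [ -6.  -1. -42.] [79 87 91] [-58.  -1. 173.]
330 273 [ -2.  -2. -43.] [46 51 53] [-61.  -2. 171.]
331 275 [ -2. -10. -43.] [26 25 26] [-61.  -9. 172.]
332 272 [ -9.  -4. -43.] [74 82 90] [-56.  -4. 176.]
331 273 [ -5.  -5. -43.] [62 67 70] [-59.  -4. 173.]
329 277 [  5. -12. -44.] [16 14 17] [-67. -11. 168.]
328 278 [  8. -14. -46.] [14 16 14] [-71. -14. 168.]
332 
[... 686 characters left out ...]
4  57 103] [-46.  -5. 142.]
380 246 [  6. -25. -10.] [ 44  45 145] [-47. -25. 141.]
378 247 [  7. -19. -12.] [ 35  38 127] [-48. -19. 142.]
375 247 [  5. -11. -12.] [ 56  63 138] [-47. -10. 143.]
377 247 [  6. -16. -12.] [ 36  41 129] [-48. -16. 142.]
384 246 [  7. -36. -13.] [ 44  47 141] [-49. -35. 143.]
365 250 [  8.  18. -13.] [ 35  39 131] [-50.  18. 142.]
364 251 [ 10.  21. -14.] [36 40 99] [-52.  21. 141.]
360 252 [ 10.  33. -14.] [37 38 81] [-53.  33. 141.]
360 251 [  6.  32. -15.] [ 43  42 130] [-50.  33. 145.]
[[0.001, -0.964, -0.265, 67.05], [1.0, 0.001, -0.0, -0.4], [0.001, -0.265, 0.964, -175.155], [0.0, 0.0, 0.0, 1.0]] [[353.1, 0.0, 323.2], [0.0, 353.1, 239.2], [0.0, 0.0, 1.0]]
```

View pics/w1.png

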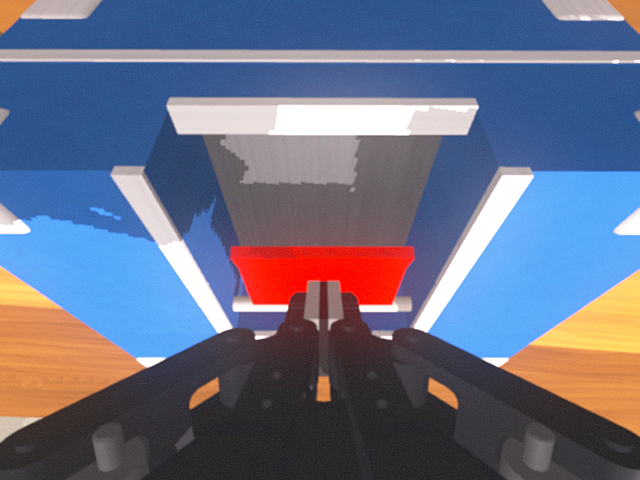

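The paddle is still flat: its lip is at row 247 in the wrist view, and the finger tip at (323,282) sits in front of and above it. It looks as though the fingers end short of the nominal TCP, so I check that with the wrist depth.

```bash
python3 - <<'E'
from plan import *
d=dict(np.load("w.npz")); K=d["camera_matrix"]; z=d["depth"].astype(float); v,u=np.mgrid[:480,:640]
P=np.stack([(u-K[0,2])/K[0,0]*z,(v-K[1,2])/K[1,1]*z,z],-1); H=d["hand_eye"]; T=P@H[:3,:3].T+H[:3,3]
s,R=show(); W=R.apply(T.reshape(-1,3))+s["position"]; C=Rc.inv().apply(W-O).reshape(480,640,3)
for c in (316,330):
    for r in list(range(242,345,6)): print(c,r,d["image"][r,c],round(z[r,c],1),"tool",T[r,c].round(1),"case",C[r,c].round(1))
print("lip",C[250,260].round(1),C[250,390].round(1),"rim",C[115,320].round(1),C[160,320].round(1),"walltop",C[200,165].round(1),C[200,485].round(1))
E
```

```text
t 5.45 case [-36.    0.3 136.6] tilt 39.9 roll 0.001 F(case) [ 0.9 -0.4 -0.7] w -0.2 q [-0.13  0.12 -0.51 -0.68 -0.34 -0.66]
316 242 [ 96  91 119] 245.0 tool [ 0.1 -5.5 60.5] case [ 2.7 -5.  90.1]
316 248 [  3  20 234] 174.2 tool [16.6 -4.  -8.4] case [-54.1  -3.7 132.4]
316 254 [ 30  39 235] 173.2 tool [ 14.1  -4.  -10.1] case [-53.2  -3.7 135.3]
316 260 [  0  18 255] 176.4 tool [10.2 -4.  -7.8] case [-48.8  -3.7 136.1]
316 266 [  0   6 255] 186.2 tool [ 4.  -4.2  0.6] case [-38.7  -3.9 133.6]
316 272 [  0   0 255] 194.0 tool [-1.8 -4.4  7.1] case [-30.   -4.  132.3]
316 278 [  0  30 255] 198.8 tool [-6.8 -4.5 10.7] case [-23.9  -4.1 132.7]
316 284 [116 120 153] 145.7 tool [ 10.6  -3.4 -39.6] case [-69.5  -3.1 160.3]
316 290 [119 121 155] 140.2 tool [ 10.4  -3.3 -45.3] case [-73.   -3.  164.8]
316 296 [118 121 155] 133.1 tool [ 11.1  -3.1 -52.5] case [-78.1  -2.9 169.8]
316 302 [119 120 151] 128.6 tool [ 10.9  -3.  -57.3] case [-81.   -2.8 173.6]
316 308 [120 123 151] 124.5 tool [ 10.6  -2.9 -61.6] case [-83.6  -2.7 177.1]
316 314 [115 121 144] 120.6 tool [ 10.4  -2.9 -65.7] case [-
[... 1217 characters left out ...]
-81.7   2.3 173.9]
330 308 [122 120 148] 123.6 tool [ 11.    2.  -62.4] case [-84.4   2.2 177.4]
330 314 [118 121 146] 119.3 tool [ 11.    1.9 -66.8] case [-87.3   2.1 180.9]
330 320 [191 200 216] 116.6 tool [ 10.4   1.8 -69.8] case [-88.7   2.1 183.6]
330 326 [132 137 158] 116.5 tool [  8.5   1.8 -70.5] case [-87.7   2.1 185.2]
330 332 [48 44 77] 108.4 tool [ 10.8   1.7 -78.2] case [-94.3   1.9 189.7]
330 338 [47 41 72] 108.0 tool [  9.3   1.7 -79.1] case [-93.7   1.9 191.4]
330 344 [47 42 66] 109.3 tool [  6.7   1.7 -78.3] case [-91.3   1.9 192.4]
lip [-53.  -31.4 132.9] [-53.6  32.8 133.2] rim [-115.5   -1.5  111.7] [-71.2  -1.9  88.4] walltop [-100.1  -58.9  141.5] [-105.1   57.   145.5]
```

```bash
python3 - <<'E'
from plan import *
d=dict(np.load("w.npz")); K=d["camera_matrix"]; z=d["depth"].astype(float); v,u=np.mgrid[:480,:640]
P=np.stack([(u-K[0,2])/K[0,0]*z,(v-K[1,2])/K[1,1]*z,z],-1); H=d["hand_eye"]; T=P@H[:3,:3].T+H[:3,3]
m=(z>0)&(z<165)&(v>270); Q=T[m]
for a in range(-180,-30,8):
    q=Q[(Q[:,2]>=a)&(Q[:,2]<a+8)]
    if len(q): print(a,len(q),"y",np.percentile(q[:,1],[1,99]).round(),"x",np.percentile(q[:,0],[1,99]).round())
# side cam on arm, tool coords
s,R=show(); p=np.array(s["position"])
dd=optics.get_image("side"); W=cloud(dd); L=R.inv().apply((W.reshape(-1,3)-p)).reshape(480,640,3)
m=(dd["depth"]>0)&(np.abs(L[...,1])<70)&(np.abs(L[...,0])<70)&(W[...,2]>150); Q=L[m]
for a in range(-240,0,10):
    q=Q[(Q[:,2]>=a)&(Q[:,2]<a+10)]
    if len(q)>2: print(a,len(q),"y",np.percentile(q[:,1],[2,98]).round(),"x",np.percentile(q[:,0],[2,98]).round())
E
```

```text
-140 2681 y [-19.  18.] x [18. 21.]
-132 10516 y [-57.  55.] x [ 9. 20.]
-124 19473 y [-60.  58.] x [ 3. 18.]
-116 12847 y [-57.  56.] x [-5. 18.]
-108 10129 y [-50.  49.] x [-6. 18.]
-100 4815 y [-44.  44.] x [-8. 17.]
-92 6919 y [-38.  37.] x [-8. 13.]
-84 3059 y [-33.  32.] x [-9. 14.]
-76 1117 y [-19.  18.] x [-11.  13.]
-68 534 y [-13.  13.] x [ 6. 12.]
-60 687 y [-14.  13.] x [ 6. 11.]
-52 565 y [-14.  13.] x [ 6. 11.]
-44 368 y [-13.  12.] x [ 6. 11.]
-36 3 y [-5.  2.] x [10. 10.]
t 5.45 case [-36.    0.3 136.6] tilt 39.9 roll 0.001 F(case) [ 0.9 -0.4 -0.7] w -0.2 q [-0.13  0.12 -0.51 -0.68 -0.34 -0.66]
-240 98 y [-42.   6.] x [-37.  31.]
-230 83 y [-41.  -0.] x [-37.  28.]
-220 19 y [-37. -15.] x [-28.  14.]
-210 146 y [-39.   8.] x [-34.  31.]
-200 85 y [-39.   1.] x [-35.  30.]
-190 83 y [-40.   5.] x [-34.  27.]
-180 95 y [-39.   7.] x [-35.  28.]
-170 58 y [-38.  10.] x [-34.  29.]
-160 29 y [-43. -29.] x [-9. 11.]
-150 49 y [-46. -12.] x [-16.  11.]
-140 62 y [-53.   6.] x [-18.   9.]
-130 78 y [-62.   9.] x [-14.  14.]
-120 44 y [-59.  19.] x [-15.  11.]
-110 42 y [-52.  44.] x [-14.   7.]
-100 32 y [-40.  44.] x [-12.   8.]
-90 37 y [-32.  39.] x [-10.  11.]
-80 17 y [-29.  12.] x [-11.   8.]
-70 11 y [-56.   8.] x [-9. 45.]
-60 20 y [-15.   6.] x [-10.   9.]
-50 27 y [-40.   2.] x [-9. 20.]
-40 4 y [-8. -5.] x [-7.  0.]
```

The wrist and side cameras agree that the fingers end about 37 mm short of the reported TCP. The case pose checks out: lip at −53.5, rim top at 112, floor at about 89. I'll plan with the real tip from here.

```bash
python3 - <<'E'
t=open("plan.py").read()
t=t.replace('q=O+Rc.apply([x,y,z]); Rt=tool(t);','Rt=tool(t); q=O+Rc.apply([x,y,z]); TIP=np.array([0,0,37.]); t0=p-R.apply(TIP);')
t=t.replace('pk=p0+(q-p0)*k/n;','pk=t0+(q-t0)*k/n+S(k/n).apply(TIP);')
t=t.replace('"case",incase(s["position"]).round(1)','"TIP",incase(np.array(s["position"])-37*R.apply([0,0,1])).round(1)')
open("plan.py","w").write(t)
E
python3 plan.py m -86,0,127,40,5 -79,0,109,40,3 -62,0,106,40,4; python3 plan.py c -47,0,106,40,4 -36,0,137,40,8 | tail -3
```

```text
t 5.5 TIP [-59.7   0.3 165. ] tilt 39.9 roll 0.001 F(case) [-0.8 -0.6  0.3] w -0.2 q [-0.13  0.12 -0.51 -0.68 -0.34 -0.66]
12 0.0089 0.0005
[[0.0089, -0.0001, 0.0025], [0.0089, -0.0, 0.0024], [0.0089, -0.0001, 0.0025], [0.0089, -0.0, 0.0024], [0.0089, -0.0001, 0.0024], [0.0021, 0.0, 0.0061], [0.002, 0.0, 0.0061], [0.0021, 0.0, 0.0061], [-0.0028, 0.0, 0.0033], [-0.0028, 0.0, 0.0033], [-0.0027, 0.0, 0.0033], [-0.0028, 0.0, 0.0034]]
[[0.0003, -0.0005, 0.0003], [0.0002, -0.0005, 0.0002], [0.0003, -0.0004, 0.0003], [0.0003, -0.0005, 0.0002], [0.0003, -0.0005, 0.0003], [-0.0, 0.0, 0.0], [-0.0, 0.0, 0.0], [-0.0, 0.0, 0.0], [-0.0, 0.0, 0.0], [-0.0, 0.0, 0.0], [-0.0, 0.0, 0.0], [-0.0, 0.0, 0.0]]
12 0.0036 0.0
[[-0.0029, 0.0, 0.0024], [-0.0029, 0.0, 0.0024], [-0.0028, 0.0, 0.0024], [-0.0029, 0.0, 0.0024], [-0.0035, 0.0, -0.0021], [-0.0036, 0.0, -0.0021], [-0.0035, 0.0, -0.0021], [-0.0036, 0.0, -0.002], [-0.0035, 0.0, -0.0021], [-0.0036, 0.0, -0.0021], [-0.0035, 0.0, -0.0021], [-0.0036, 0.0, -0.0021]]
[[-0.0, 0.0, 0.0], [-0.0, 0.0, 0.0], [-0.0, 0.0, 0.0], [-0.0, 0.0, 0.0], [-0.0, 0.0, 0.0], [-0.0, 0.0, 0.0], [-0.0, 0.0, 0.0], [-0.0, 0.0, 0.0], [-0.0, 0.0, 0.0], [-0.0, 0.0, 0.0], [-0.0, 0.0, 0.0], [-0.0, 0.0, 0.0]]
```

{"fn": "play_rows", "kwargs": {
  "travel": [
    [0.0089,0,0.0025],
    [0.0089,0,0.0025],
    [0.0089,0,0.0025],
    [0.0089,0,0.0025],
    [0.0089,0,0.0025],
    [0.002,0,0.006],
    [0.002,0,0.006],
    [0.002,0,0.006],
    [-0.0028,0,0.0033],
    [-0.0028,0,0.0033],
    [-0.0028,0,0.0033],
    [-0.0028,0,0.0033]
  ],
  "rotation": [
    [0,0,0],
    [0,0,0],
    [0,0,0],
    [0,0,0],
    [0,0,0],
    [0,0,0],
    [0,0,0],
    [0,0,0],
    [0,0,0],
    [0,0,0],
    [0,0,0],
    [0,0,0]
  ],
  "grip": [0,0,0,0,0,0,0,0,0,0,0,0]
}}

```text
clock: 6.5
position: [534.9, -123.4, 78.3]
ee_rot: [-0.098, 0.935, 0.035, 0.339]
contact_force: [0.3, 0.4, -0.5]
gripper_width: -0.1
```

```bash
python3 -c "
from plan import *;show()"
```

```text
t 6.5 TIP [-61.1   0.2 106.7] tilt 39.9 roll 0.001 F(case) [ 0.4  0.4 -0.5] w -0.1 q [-0.22  0.23 -0.5  -0.97 -0.33 -0.29]
```

{"fn": "play_rows", "kwargs": {
  "travel": [
    [-0.0029,0,0.0024],
    [-0.0029,0,0.0024],
    [-0.0029,0,0.0024],
    [-0.0029,0,0.0024],
    [-0.0036,0,-0.0021],
    [-0.0036,0,-0.0021],
    [-0.0036,0,-0.0021],
    [-0.0036,0,-0.0021],
    [-0.0036,0,-0.0021],
    [-0.0036,0,-0.0021],
    [-0.0036,0,-0.0021],
    [-0.0036,0,-0.0021]
  ],
  "rotation": [
    [0,0,0],
    [0,0,0],
    [0,0,0],
    [0,0,0],
    [0,0,0],
    [0,0,0],
    [0,0,0],
    [0,0,0],
    [0,0,0],
    [0,0,0],
    [0,0,0],
    [0,0,0]
  ],
  "grip": [0,0,0,0,0,0,0,0,0,0,0,0]
}}

```text
clock: 7.5
position: [555.6, -118.4, 106.4]
ee_rot: [-0.098, 0.936, 0.036, 0.335]
contact_force: [-8.6, -4.2, -1.3]
gripper_width: -0.1
```

```bash
python3 - <<'E'
from plan import *
show()
d=optics.get_image("side"); cv2.imwrite("pics/s4.png",cv2.resize(d["image"][220:350,250:420],None,fx=4,fy=4))
E
```

```text
t 7.5 TIP [-39.5   0.8 135. ] tilt 39.4 roll 0.003 F(case) [-9.3 -2.3 -1.3] w -0.1 q [-0.13  0.2  -0.48 -0.77 -0.31 -0.56]
```

View pics/s4.png

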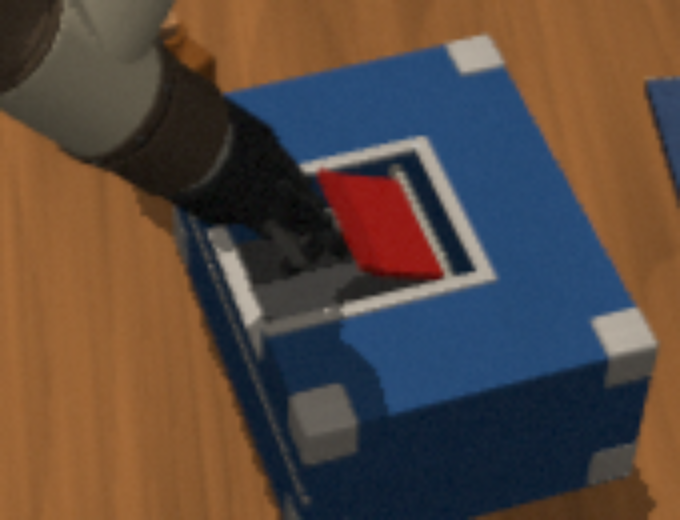

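The paddle is coming up, its lip lifted to crop (325,172)–(365,270), with the finger under it. The reaction is about 9 N. I continue to the stop.

```bash
python3 plan.py c -21,0,160,40,8|tail -3
```

```text
8 0.0033 0.0
[[-0.0033, 0.0, -0.001], [-0.0033, 0.0, -0.001], [-0.0032, 0.0, -0.001], [-0.0033, 0.0, -0.001], [-0.0033, 0.0, -0.001], [-0.0033, 0.0, -0.001], [-0.0033, 0.0, -0.001], [-0.0032, 0.0, -0.001]]
[[-0.0, 0.0, 0.0], [-0.0, 0.0, 0.0], [-0.0, 0.0, 0.0], [-0.0, 0.0, 0.0], [-0.0, 0.0, 0.0], [-0.0, 0.0, 0.0], [-0.0, 0.0, 0.0], [-0.0, 0.0, 0.0]]
```

{"fn": "play_rows", "kwargs": {
  "travel": [
    [-0.0033,0,-0.001],
    [-0.0033,0,-0.001],
    [-0.0033,0,-0.001],
    [-0.0033,0,-0.001],
    [-0.0033,0,-0.001],
    [-0.0033,0,-0.001],
    [-0.0033,0,-0.001],
    [-0.0033,0,-0.001]
  ],
  "rotation": [
    [0,0,0],
    [0,0,0],
    [0,0,0],
    [0,0,0],
    [0,0,0],
    [0,0,0],
    [0,0,0],
    [0,0,0]
  ],
  "grip": [0,0,0,0,0,0,0,0]
}}

```text
clock: 8.22
position: [570.3, -114.5, 127.7]
ee_rot: [-0.097, 0.937, 0.037, 0.334]
contact_force: [-2.2, -3.8, -11.0]
gripper_width: -0.1
```

```bash
cat > red.py <<'E'
from plan import *
def lidinfo(tag=None):
    show(); d=optics.get_image("side"); W=cloud(d); g=d["image"].astype(int)
    C=Rc.inv().apply(W.reshape(-1,3)-O).reshape(480,640,3); ok=(d["depth"]>0)&(np.abs(C[...,1])<160)&(C[...,0]<260)
    red=ok&(g[...,2]>110)&(g[...,1]<60)&(g[...,0]<60)&(C[...,2]>100)&(np.abs(C[...,1])<60)
    P=C[red]
    def slope(P):
        A=np.c_[P[:,0],np.ones(len(P))]
        for _ in range(4):
            k,r,*_x=np.linalg.lstsq(A,P[:,2],rcond=None); e=np.abs(A@k-P[:,2]); m=e<max(4,np.median(e)*2.5); A,P=A[m],P[m]
        return -np.arctan(k[0]),len(P)
    if red.sum()>20: print("red slope(rad)",slope(P),"x",np.percentile(P[:,0],[2,98]).round(),"z",np.percentile(P[:,2],[2,98]).round())
    b=ok&(g[...,0]>70)&(g[...,2]<70)&(g[...,0]>1.5*g[...,2])&(C[...,2]>120)
    if b.sum()>50: P=C[b]; print("blue slope",slope(P),"x",np.percentile(P[:,0],[1,99]).round(),"z",np.percentile(P[:,2],[1,99]).round())
    if tag: cv2.imwrite(f"pics/{tag}.png",cv2.resize(d["image"][150:350,200:460],None,fx=3,fy=3))
if __name__=="__main__": lidinfo(*sys.argv[1:])
E
python3 red.py
```

```text
t 8.22 TIP [-24.3   1.5 156.4] tilt 39.3 roll 0.005 F(case) [ -2.9  -3.3 -11. ] w -0.1 q [-0.08  0.18 -0.47 -0.65 -0.31 -0.72]
red slope(rad) (np.float64(0.9118787653434643), 207) x [-30.  12.] z [135. 188.]
blue slope (np.float64(0.004312857763868218), 3033) x [-62. 117.] z [136. 150.]
```

Paddle at about 0.9, its stop, with the lid still shut. Now the lid goes up along its hinge arc with the tool turning with it.

```bash
cat > arc.sh <<'E'
# arc.sh x0 z0 tilt0 phi0 phi1 n  : points on hinge arc from tip rel pose at phi0
python3 - "$@" <<'P' > wp.txt
import sys,numpy as np
x,z,t,a,b,n,k=map(float,sys.argv[1:]); rx,rz=x-120,z-80
for i in range(1,int(n)+1):
    f=(b-a)*i/n; print(f"{120+rx*np.cos(f)+rz*np.sin(f):.1f},0,{80-rx*np.sin(f)+rz*np.cos(f):.1f},{t-k*np.degrees(f):.1f},1")
P
python3 plan.py c $(cat wp.txt); tail -1 wp.txt
E
bash arc.sh -21 160 40 0 0.3 12 1
```

```text
t 8.27 TIP [-23.5   1.5 157.2] tilt 39.4 roll 0.005 F(case) [-4.2 -3.4 -9.7] w 0.1 q [-0.08  0.18 -0.47 -0.64 -0.32 -0.72]
12 0.003 0.0262
[[-0.0029, 0.0, -0.0014], [-0.0029, 0.0, -0.0013], [-0.0029, 0.0, -0.0014], [-0.0029, 0.0, -0.0014], [-0.0029, 0.0, -0.0014], [-0.0029, 0.0, -0.0014], [-0.0029, 0.0, -0.0013], [-0.0028, 0.0, -0.0014], [-0.0029, 0.0, -0.0013], [-0.003, 0.0, -0.0014], [-0.0028, 0.0, -0.0014], [-0.0029, 0.0, -0.0014]]
[[-0.0, 0.0244, 0.0], [-0.0, 0.0262, 0.0], [-0.0, 0.0245, 0.0], [-0.0, 0.0244, 0.0], [-0.0, 0.0262, 0.0], [-0.0, 0.0244, 0.0], [-0.0, 0.0244, 0.0], [-0.0, 0.0262, 0.0], [-0.0, 0.0245, 0.0], [-0.0, 0.0244, -0.0], [-0.0, 0.0262, -0.0], [-0.0, 0.0244, -0.0]]
8.9,0,198.1,22.8,1
```

{"fn": "play_rows", "kwargs": {
  "travel": [
    [-0.0029,0,-0.0014],
    [-0.0029,0,-0.0014],
    [-0.0029,0,-0.0014],
    [-0.0029,0,-0.0014],
    [-0.0029,0,-0.0014],
    [-0.0029,0,-0.0014],
    [-0.0029,0,-0.0014],
    [-0.0029,0,-0.0014],
    [-0.0029,0,-0.0014],
    [-0.0029,0,-0.0014],
    [-0.0029,0,-0.0014],
    [-0.0029,0,-0.0014]
  ],
  "rotation": [
    [0,0.025,0],
    [0,0.025,0],
    [0,0.025,0],
    [0,0.025,0],
    [0,0.025,0],
    [0,0.025,0],
    [0,0.025,0],
    [0,0.025,0],
    [0,0.025,0],
    [0,0.025,0],
    [0,0.025,0],
    [0,0.025,0]
  ],
  "grip": [0,0,0,0,0,0,0,0,0,0,0,0]
}}

```text
clock: 9.27
position: [588.4, -110.6, 160.7]
ee_rot: [-0.101, 0.977, 0.022, 0.187]
contact_force: [-10.1, -3.0, -3.9]
gripper_width: 0.1
```

```bash
python3 red.py s5
```

```text
t 9.27 TIP [  4.    1.6 195.1] tilt 21.7 roll 0.005 F(case) [-10.5  -0.8  -3.9] w 0.1 q [ 0.05  0.21 -0.37 -0.11 -0.62 -1.33]
red slope(rad) (np.float64(1.1532943041224375), 53) x [ 6. 44.] z [143. 226.]
blue slope (np.float64(0.28211443851642115), 2484) x [-89. 134.] z [138. 205.]
```

View pics/s5.png

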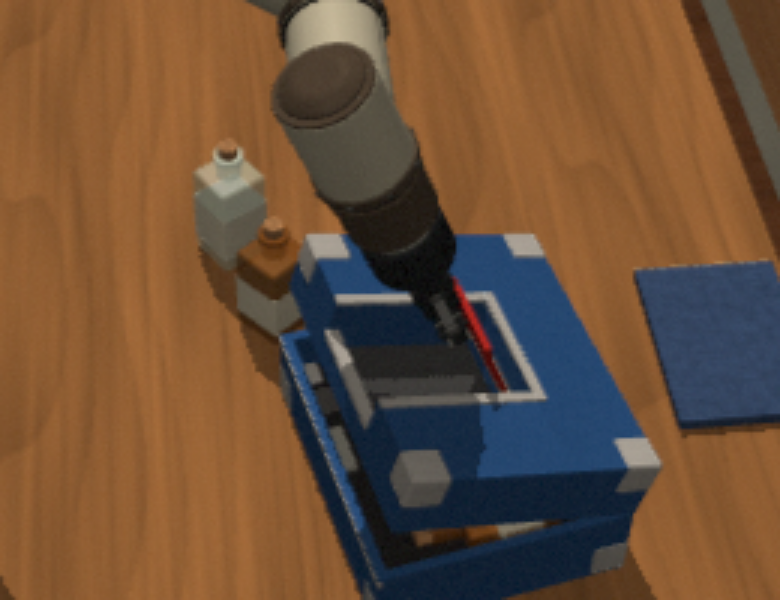

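The lid is at about 0.28 rad with the paddle still held, and nothing else has moved. Continue.

{"fn": "play_rows", "kwargs": {
  "travel": [
    [-0.0029,0,-0.0014],
    [-0.0029,0,-0.0014],
    [-0.0029,0,-0.0014],
    [-0.0029,0,-0.0014],
    [-0.0029,0,-0.0014],
    [-0.0029,0,-0.0014],
    [-0.0029,0,-0.0014],
    [-0.0029,0,-0.0014],
    [-0.0029,0,-0.0014],
    [-0.0029,0,-0.0014],
    [-0.0029,0,-0.0014],
    [-0.0029,0,-0.0014]
  ],
  "rotation": [
    [0,0.025,0],
    [0,0.025,0],
    [0,0.025,0],
    [0,0.025,0],
    [0,0.025,0],
    [0,0.025,0],
    [0,0.025,0],
    [0,0.025,0],
    [0,0.025,0],
    [0,0.025,0],
    [0,0.025,0],
    [0,0.025,0]
  ],
  "grip": [0,0,0,0,0,0,0,0,0,0,0,0]
}}

```text
clock: 10.32
position: [618.8, -104.4, 188.9]
ee_rot: [-0.104, 0.994, 0.006, 0.042]
contact_force: [-9.8, 0.1, -0.5]
gripper_width: -0.2
```

```bash
python3 red.py
```

```text
t 10.32 TIP [ 45.6   1.5 225.8] tilt 4.8 roll 0.003 F(case) [-9.5  2.1 -0.5] w -0.2 q [ 0.08  0.35 -0.06 -0.02 -1.07 -1.44]
blue slope (np.float64(0.4968964600436869), 1162) x [-78. 153.] z [131. 266.]
```

{"fn": "play_rows", "kwargs": {
  "travel": [
    [-0.0029,0,-0.0014],
    [-0.0029,0,-0.0014],
    [-0.0029,0,-0.0014],
    [-0.0029,0,-0.0014],
    [-0.0029,0,-0.0014],
    [-0.0029,0,-0.0014],
    [0,0,0],
    [0,0,0]
  ],
  "rotation": [
    [0,0.025,0],
    [0,0.025,0],
    [0,0.025,0],
    [0,0.025,0],
    [0,0.025,0],
    [0,0.025,0],
    [0,0,0],
    [0,0,0]
  ],
  "grip": [0,0,0,0,0,0,0,0]
}}

```text
clock: 11.03
position: [637.5, -100.7, 199.1]
ee_rot: [-0.104, 0.994, -0.002, -0.031]
contact_force: [-9.4, -1.5, 0.7]
gripper_width: 0.1
```

```bash
python3 red.py s6; python3 - <<'E'
from plan import *
d=dict(np.load("top0.npz")); W=cloud(d); 
for u,v in((288,283),(288,287),(250,295),(448,228),(512,263)): print(u,v,W[v,u].round(),incase(W[v,u]).round())
E
```

```text
t 11.03 TIP [ 70.    1.4 236. ] tilt -3.5 roll 0.002 F(case) [-9.5  0.4  0.7] w 0.1 q [ 0.1   0.45  0.11  0.01 -1.29 -1.46]
blue slope (np.float64(0.5648972669110779), 1740) x [-52. 161.] z [126. 291.]
288 283 [425. 102. 137.] [-99. 243. 137.]
288 287 [414. 102. 127.] [-109.  245.  127.]
250 295 [390. 203. 152.] [-112.  349.  152.]
448 228 [ 599. -364.   46.] [ -24. -248.   46.]
512 263 [ 497. -542.   71.] [-161. -401.   71.]
```

View pics/s6.png

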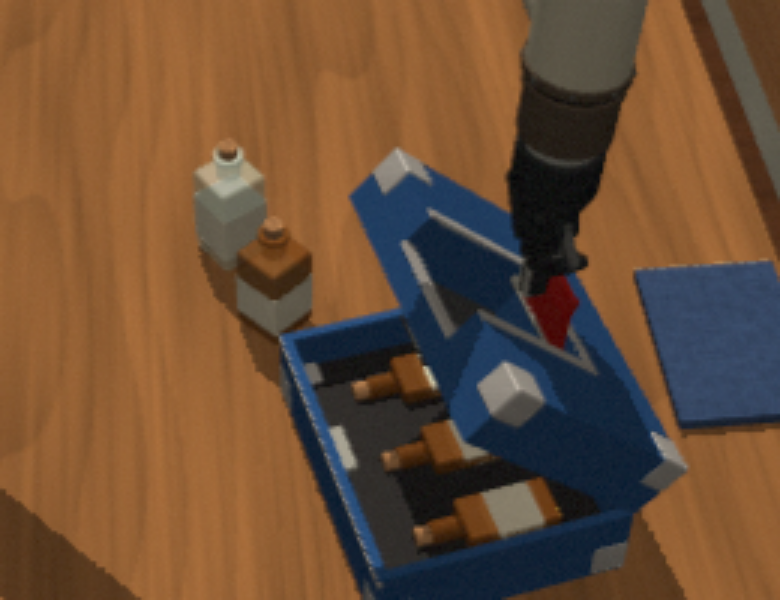

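The lid stands about 0.75 rad open, with the finger behind the red paddle at crop (550,300) and the bottles undisturbed. Now I withdraw the finger so the paddle springs back.

{"fn": "play_rows", "kwargs": {
  "travel": [
    [0.003,0,0],
    [0.004,0,-0.002],
    [0.004,0,-0.006],
    [0.004,0,-0.009],
    [0.003,0,-0.01],
    [0.002,0,-0.012],
    [0.001,0,-0.014],
    [0,0,-0.016],
    [0,0,-0.018],
    [0,0,-0.018],
    [0,0,-0.018],
    [0,0,-0.012]
  ],
  "rotation": [
    [0,0,0],
    [0,0,0],
    [0,0,0],
    [0,0,0],
    [0,0,0],
    [0,0,0],
    [0,0,0],
    [0,0,0],
    [0,0,0],
    [0,0,0],
    [0,0,0],
    [0,0,0]
  ],
  "grip": [0,0,0,0,0,0,0,0,0,0,0,0]
}}

```text
clock: 12.08
position: [629.3, -103.5, 339.4]
ee_rot: [-0.105, 0.994, -0.003, -0.022]
contact_force: [-0.2, 0.7, 0.8]
gripper_width: -0.1
```

```bash
python3 red.py; python3 plan.py m -60,-40,370,25,10 | tail -3;  python3 plan.py c -170,-70,300,50,12 | tail -3
```

```text
t 12.08 TIP [ 60.8   0.5 376.4] tilt -2.6 roll -0.002 F(case) [-0.   0.8  0.8] w -0.1 q [ 0.09  0.38  0.34  0.01 -1.58 -1.46]
red slope(rad) (np.float64(0.8123940742661817), 205) x [28. 75.] z [191. 242.]
blue slope (np.float64(0.5389658311611605), 1394) x [-53. 160.] z [127. 289.]
10 0.0104 0.0478
[[0.0103, -0.004, 0.0013], [0.0104, -0.0039, 0.0008], [0.0104, -0.004, 0.0001], [0.0104, -0.004, -0.0004], [0.0104, -0.0039, -0.001], [0.0103, -0.004, -0.0016], [0.0102, -0.004, -0.0021], [0.0102, -0.004, -0.0027], [0.0099, -0.004, -0.0033], [0.0098, -0.004, -0.0039]]
[[-0.0003, -0.0477, 0.0003], [-0.0003, -0.0478, 0.0004], [-0.0003, -0.0477, 0.0003], [-0.0003, -0.0477, 0.0004], [-0.0002, -0.0478, 0.0003], [-0.0003, -0.0477, 0.0004], [-0.0003, -0.0477, 0.0003], [-0.0003, -0.0477, 0.0004], [-0.0003, -0.0478, 0.0003], [-0.0003, -0.0477, 0.0003]]
12 0.0095 0.0364
[[0.0094, -0.0025, 0.0014], [0.0095, -0.0025, 0.001], [0.0095, -0.0025, 0.0006], [0.0095, -0.0025, 0.0002], [0.0095, -0.0025, -0.0002], [0.0095, -0.0025, -0.0006], [0.0095, -0.0025, -0.001], [0.0095, -0.0025, -0.0013], [0.0093, -0.0025, -0.0018], [0.0094, -0.0025, -0.0021], [0.0092, -0.0025, -0.0026], [0.0091, -0.0025, -0.0029]]
[[0.0, -0.0364, 0.0], [0.0, -0.0363, 0.0], [0.0, -0.0364, 0.0], [0.0, -0.0363, 0.0], [0.0, -0.0364, 0.0], [0.0, -0.0364, 0.0], [0.0, -0.0363, 0.0], [0.0, -0.0364, 0.0], [0.0, -0.0364, 0.0], [0.0, -0.0363, 0.0], [0.0, -0.0364, 0.0], [0.0, -0.0363, 0.0]]
```

Paddle flat again relative to the lid (slope 0.81), lid holding at about 0.75. I move round to the front of the lid.

{"fn": "play_rows", "kwargs": {
  "travel": [
    [0.0103,-0.004,0.001],
    [0.0103,-0.004,0.001],
    [0.0103,-0.004,0],
    [0.0103,-0.004,0],
    [0.0103,-0.004,-0.001],
    [0.0103,-0.004,-0.0015],
    [0.0103,-0.004,-0.002],
    [0.0103,-0.004,-0.0025],
    [0.01,-0.004,-0.003],
    [0.01,-0.004,-0.004]
  ],
  "rotation": [
    [0,-0.048,0],
    [0,-0.048,0],
    [0,-0.048,0],
    [0,-0.048,0],
    [0,-0.048,0],
    [0,-0.048,0],
    [0,-0.048,0],
    [0,-0.048,0],
    [0,-0.048,0],
    [0,-0.048,0]
  ],
  "grip": [0,0,0,0,0,0,0,0,0,0]
}}

```text
clock: 12.97
position: [534.0, -164.6, 332.0]
ee_rot: [-0.102, 0.971, 0.022, 0.214]
contact_force: [0.0, -1.1, -0.1]
gripper_width: 0.1
```

{"fn": "play_rows", "kwargs": {
  "travel": [
    [0.0095,-0.0025,0.0014],
    [0.0095,-0.0025,0.001],
    [0.0095,-0.0025,0.0006],
    [0.0095,-0.0025,0],
    [0.0095,-0.0025,0],
    [0.0095,-0.0025,-0.0006],
    [0.0095,-0.0025,-0.001],
    [0.0095,-0.0025,-0.0013],
    [0.0095,-0.0025,-0.0018],
    [0.0095,-0.0025,-0.002],
    [0.0092,-0.0025,-0.0026],
    [0.0092,-0.0025,-0.003]
  ],
  "rotation": [
    [0,-0.036,0],
    [0,-0.036,0],
    [0,-0.036,0],
    [0,-0.036,0],
    [0,-0.036,0],
    [0,-0.036,0],
    [0,-0.036,0],
    [0,-0.036,0],
    [0,-0.036,0],
    [0,-0.036,0],
    [0,-0.036,0],
    [0,-0.036,0]
  ],
  "grip": [0,0,0,0,0,0,0,0,0,0,0,0]
}}

```text
clock: 13.97
position: [444.0, -215.2, 272.8]
ee_rot: [-0.095, 0.903, 0.041, 0.416]
contact_force: [-0.1, 0.2, -1.2]
gripper_width: 0.1
```

```bash
python3 red.py; python3 plan.py m -120,-70,190,57,12 | tail -3
```

```text
t 13.97 TIP [-173.2  -70.8  296.9] tilt 49.5 roll -0.002 F(case) [-0.1  0.3 -1.2] w 0.1 q [-0.61 -0.1  -0.38 -0.86 -0.82 -0.29]
red slope(rad) (np.float64(0.809190606116803), 198) x [29. 75.] z [192. 242.]
blue slope (np.float64(0.5498881595229483), 2987) x [-52. 159.] z [128. 290.]
12 0.0092 0.0112
[[0.0032, 0.0001, 0.0092], [0.0033, 0.0001, 0.0091], [0.0034, 0.0001, 0.0091], [0.0035, 0.0001, 0.009], [0.0036, 0.0001, 0.009], [0.0037, 0.0001, 0.0089], [0.0037, 0.0, 0.0089], [0.0039, 0.0001, 0.0089], [0.004, 0.0001, 0.0088], [0.0041, 0.0001, 0.0088], [0.0042, 0.0001, 0.0087], [0.0043, 0.0001, 0.0086]]
[[-0.0001, -0.0111, 0.0], [-0.0002, -0.0111, 0.0], [-0.0001, -0.0112, 0.0], [-0.0001, -0.0111, 0.0], [-0.0002, -0.0111, 0.0], [-0.0001, -0.0111, 0.0001], [-0.0002, -0.0111, -0.0], [-0.0001, -0.0112, -0.0], [-0.0001, -0.0111, -0.0], [-0.0002, -0.0111, -0.0], [-0.0001, -0.0111, 0.0], [-0.0001, -0.0111, 0.0]]
```

{"fn": "play_rows", "kwargs": {
  "travel": [
    [0.0032,0,0.009],
    [0.0033,0,0.009],
    [0.0034,0,0.009],
    [0.0035,0,0.009],
    [0.0036,0,0.009],
    [0.0037,0,0.009],
    [0.0037,0,0.009],
    [0.0039,0,0.009],
    [0.004,0,0.0088],
    [0.0041,0,0.0088],
    [0.0042,0,0.0087],
    [0.0043,0,0.0086]
  ],
  "rotation": [
    [0,-0.011,0],
    [0,-0.011,0],
    [0,-0.011,0],
    [0,-0.011,0],
    [0,-0.011,0],
    [0,-0.011,0],
    [0,-0.011,0],
    [0,-0.011,0],
    [0,-0.011,0],
    [0,-0.011,0],
    [0,-0.011,0],
    [0,-0.011,0]
  ],
  "grip": [0,0,0,0,0,0,0,0,0,0,0,0]
}}

```text
clock: 15.02
position: [500.9, -203.3, 170.8]
ee_rot: [-0.092, 0.875, 0.048, 0.473]
contact_force: [0.2, 0.4, 0.6]
gripper_width: -0.2
```

```bash
python3 plan.py m -45,-70,190,57,8 -35,-70,210,57,4
```

```text
t 15.02 TIP [-118.   -71.   191.1] tilt 56.8 roll -0.001 F(case) [0.3 0.3 0.6] w -0.2 q [-0.73  0.15 -0.45 -1.32 -0.77  0.31]
12 0.0078 0.0005
[[-0.0049, 0.0001, 0.0077], [-0.0049, 0.0001, 0.0077], [-0.0049, 0.0001, 0.0077], [-0.0049, 0.0001, 0.0077], [-0.0049, 0.0002, 0.0078], [-0.0049, 0.0001, 0.0077], [-0.0049, 0.0001, 0.0077], [-0.0048, 0.0001, 0.0077], [-0.0056, 0.0, -0.0006], [-0.0055, 0.0, -0.0006], [-0.0056, 0.0, -0.0007], [-0.0055, 0.0, -0.0006]]
[[-0.0001, -0.0005, 0.0005], [-0.0, -0.0005, 0.0004], [-0.0001, -0.0005, 0.0005], [-0.0001, -0.0005, 0.0004], [-0.0, -0.0005, 0.0005], [-0.0001, -0.0005, 0.0004], [-0.0001, -0.0005, 0.0005], [-0.0, -0.0005, 0.0004], [-0.0, -0.0, 0.0], [-0.0, -0.0, 0.0], [-0.0, -0.0, 0.0], [-0.0, -0.0, 0.0]]
```

{"fn": "play_rows", "kwargs": {
  "travel": [
    [-0.0049,0.0001,0.0077],
    [-0.0049,0.0001,0.0077],
    [-0.0049,0.0001,0.0077],
    [-0.0049,0.0001,0.0077],
    [-0.0049,0.0001,0.0077],
    [-0.0049,0.0001,0.0077],
    [-0.0049,0.0001,0.0077],
    [-0.0049,0.0001,0.0077],
    [-0.0055,0,-0.0006],
    [-0.0055,0,-0.0006],
    [-0.004,0,-0.0006],
    [-0.003,0,0]
  ],
  "rotation": [
    [0,0,0],
    [0,0,0],
    [0,0,0],
    [0,0,0],
    [0,0,0],
    [0,0,0],
    [0,0,0],
    [0,0,0],
    [0,0,0],
    [0,0,0],
    [0,0,0],
    [0,0,0]
  ],
  "grip": [0,0,0,0,0,0,0,0,0,0,0,0]
}}

```text
clock: 16.02
position: [579.5, -184.7, 185.9]
ee_rot: [-0.092, 0.875, 0.049, 0.473]
contact_force: [-0.0, -0.1, 0.0]
gripper_width: -0.3
```

```bash
python3 red.py s7
```

```text
t 16.02 TIP [-37.2 -68.9 206.2] tilt 56.8 roll 0.001 F(case) [-0.  -0.1  0. ] w -0.3 q [-0.55  0.19 -0.35 -1.3  -0.64  0.15]
red slope(rad) (np.float64(0.810279004838141), 206) x [29. 75.] z [193. 242.]
blue slope (np.float64(0.5470985407606698), 2968) x [-53. 160.] z [129. 289.]
```

View pics/s7.png

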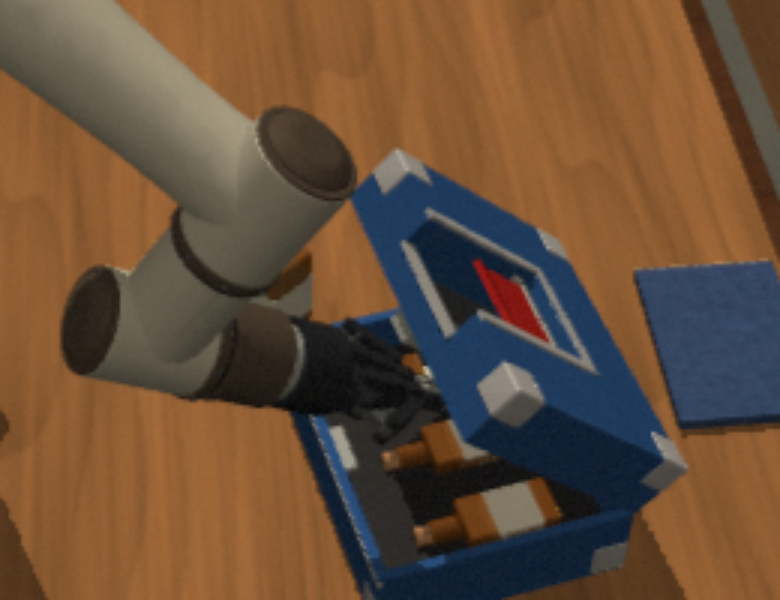

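The paddle lies flat in its recess, and the gripper at crop (390,390) is under the lid right of centre. Before pushing I check how close the forearm knuckle at crop (305,160) is to the lid.

```bash
python3 - <<'E'
from plan import *
d=optics.get_image("side"); W=cloud(d); 
for x,y in((300,155),(335,190),(340,150),(230,240),(240,210),(100,310),(280,350),(320,360),(330,330),(395,160)):
    u,v=200+x//3,150+y//3; print(x,y,incase(W[v,u]).round())
d=optics.get_image("top"); W=cloud(d); C=Rc.inv().apply(W.reshape(-1,3)-O).reshape(480,640,3); g=d["image"].astype(int)
m=(d["depth"]>0)&(C[...,2]>150)&(C[...,0]>-160)&(g[...,0]<1.3*g[...,2]+10)&(g[...,2]<1.6*g[...,1]+20)
for a in range(-160,120,20):
    q=C[m&(C[...,0]>=a)&(C[...,0]<a+20)]
    if len(q): print(a,len(q),"y",np.percentile(q[:,1],[3,97]).round(),"z",np.percentile(q[:,2],[3,50,97]).round())
E
```

```text
300 155 [-177. -117.  559.]
335 190 [-159. -133.  535.]
340 150 [-146. -105.  544.]
230 240 [-231. -123.  497.]
240 210 [-221. -121.  522.]
100 310 [-320.  -86.  418.]
280 350 [-189.  -96.  342.]
320 360 [-156.  -90.  311.]
330 330 [-138.  -67.  316.]
395 160 [-14. 139. 287.]
-160 610 y [-129.  -33.] z [299. 540. 558.]
-140 342 y [-112.  -29.] z [268. 310. 540.]
-120 380 y [-123.  741.] z [152. 267. 281.]
-100 361 y [-119.  972.] z [152. 255. 269.]
-80 189 y [-103.  -31.] z [231. 244. 257.]
-60 123 y [-126.  115.] z [219. 233. 252.]
-40 328 y [-140.  146.] z [263. 271. 283.]
-20 500 y [-145.  149.] z [213. 282. 298.]
0 517 y [-143.  148.] z [195. 217. 291.]
20 351 y [-67. 132.] z [174. 188. 270.]
40 124 y [-69.  69.] z [160. 232. 253.]
60 112 y [-68.  69.] z [153. 215. 232.]
80 190 y [-67.  69.] z [175. 196. 213.]
100 231 y [-65.  67.] z [177. 188. 195.]
```

```bash
cat > push.sh <<'E'
python3 - "$@" <<'P' > wp.txt
import sys,numpy as np
a,b,n=map(float,sys.argv[2:])
for i in range(1,int(n)+1):
    f=a+(b-a)*i/n; print(f"{114-203*np.cos(f):.2f},-70,{70.8+203*np.sin(f):.2f},57,1")
P
python3 plan.py $1 $(cat wp.txt)
E
bash push.sh m .73 1.03 12; bash push.sh c 1.03 1.3 12 |tail -2 ; bash push.sh c 1.3 1.52 10 |tail -2
```

```text
t 16.17 TIP [-37.5 -68.9 205.8] tilt 56.7 roll 0.002 F(case) [ 0.4 -0.5 -0.6] w 0.2 q [-0.56  0.19 -0.35 -1.3  -0.64  0.15]
12 0.0056 0.0044
[[-0.0056, -0.0012, 0.0008], [-0.005, -0.0, 0.001], [-0.0049, -0.0, 0.0011], [-0.005, -0.0, 0.0012], [-0.0049, -0.0, 0.0014], [-0.0048, -0.0, 0.0014], [-0.0048, -0.0, 0.0016], [-0.0048, -0.0, 0.0017], [-0.0048, -0.0, 0.0018], [-0.0046, -0.0, 0.0019], [-0.0047, -0.0, 0.0021], [-0.0046, -0.0, 0.0022]]
[[0.0015, -0.0044, 0.0016], [0.0, 0.0, -0.0], [0.0, 0.0, -0.0], [0.0, 0.0, -0.0], [0.0, 0.0, -0.0], [0.0, 0.0, -0.0], [0.0, 0.0, -0.0], [0.0, 0.0, -0.0], [0.0, 0.0, -0.0], [0.0, 0.0, -0.0], [0.0, 0.0, -0.0], [0.0, 0.0, -0.0]]
[[-0.0041, -0.0, 0.002], [-0.004, -0.0, 0.0022], [-0.004, -0.0, 0.0022], [-0.0039, -0.0, 0.0023], [-0.0039, -0.0, 0.0024], [-0.0038, -0.0, 0.0025], [-0.0038, -0.0, 0.0026], [-0.0037, -0.0, 0.0027], [-0.0036, -0.0, 0.0027], [-0.0036, -0.0, 0.0028], [-0.0036, -0.0, 0.0029], [-0.0034, -0.0, 0.003]]
[[0.0, 0.0, -0.0], [0.0, 0.0, -0.0], [0.0, 0.0, -0.0], [0.0, 0.0, -0.0], [0.0, 0.0, -0.0], [0.0, 0.0, -0.0], [0.0, 0.0, -0.0], [0.0, 0.0, -0.0], [0.0, 0.0, -0.0], [0.0, 0.0, -0.0], [0.0, 0.0, -0.0], [0.0, 0.0, -0.0]]
[[-0.0033, -0.0, 0.003], [-0.0033, -0.0, 0.0031], [-0.0032, -0.0, 0.0031], [-0.0031, -0.0, 0.0032], [-0.003, -0.0, 0.0033], [-0.003, -0.0, 0.0033], [-0.0028, -0.0, 0.0035], [-0.0029, -0.0, 0.0034], [-0.0027, -0.0, 0.0036], [-0.0027, -0.0, 0.0035]]
[[0.0, 0.0, -0.0], [0.0, 0.0, -0.0], [0.0, 0.0, -0.0], [0.0, 0.0, -0.0], [0.0, 0.0, -0.0], [0.0, 0.0, -0.0], [0.0, 0.0, -0.0], [0.0, 0.0, -0.0], [0.0, 0.0, -0.0], [0.0, 0.0, -0.0]]
```

{"fn": "play_rows", "kwargs": {
  "travel": [
    [-0.005,0,0.0008],
    [-0.005,0,0.001],
    [-0.0049,0,0.0011],
    [-0.0049,0,0.0012],
    [-0.0049,0,0.0014],
    [-0.0048,0,0.0014],
    [-0.0048,0,0.0016],
    [-0.0048,0,0.0017],
    [-0.0048,0,0.0018],
    [-0.0046,0,0.0019],
    [-0.0046,0,0.0021],
    [-0.0046,0,0.0022]
  ],
  "rotation": [
    [0,0,0],
    [0,0,0],
    [0,0,0],
    [0,0,0],
    [0,0,0],
    [0,0,0],
    [0,0,0],
    [0,0,0],
    [0,0,0],
    [0,0,0],
    [0,0,0],
    [0,0,0]
  ],
  "grip": [0,0,0,0,0,0,0,0,0,0,0,0]
}}

```text
clock: 17.17
position: [623.4, -175.6, 222.3]
ee_rot: [-0.092, 0.876, 0.049, 0.471]
contact_force: [-8.7, -3.0, 0.9]
gripper_width: 0.4
```

```bash
python3 red.py
```

```text
t 17.17 TIP [  7.7 -69.  242.7] tilt 56.5 roll 0.001 F(case) [-9.1 -1.2  0.9] w 0.4 q [-0.43  0.18 -0.26 -1.16 -0.57 -0.08]
red slope(rad) (np.float64(1.0265986218450878), 36) x [68. 93.] z [217. 260.]
blue slope (np.float64(0.7232625734075102), 1650) x [ -7. 165.] z [127. 316.]
```

Contact made and the lid is now at about 1.0 rad with a 9 N push. Continue.

{"fn": "play_rows", "kwargs": {
  "travel": [
    [-0.0041,0,0.002],
    [-0.004,0,0.0022],
    [-0.004,0,0.0022],
    [-0.0039,0,0.0023],
    [-0.0039,0,0.0024],
    [-0.0038,0,0.0025],
    [-0.0038,0,0.0026],
    [-0.0037,0,0.0027],
    [-0.0036,0,0.0027],
    [-0.0036,0,0.0028],
    [-0.0036,0,0.0029],
    [-0.0034,0,0.003]
  ],
  "rotation": [
    [0,0,0],
    [0,0,0],
    [0,0,0],
    [0,0,0],
    [0,0,0],
    [0,0,0],
    [0,0,0],
    [0,0,0],
    [0,0,0],
    [0,0,0],
    [0,0,0],
    [0,0,0]
  ],
  "grip": [0,0,0,0,0,0,0,0,0,0,0,0]
}}

```text
clock: 18.22
position: [673.6, -165.1, 245.1]
ee_rot: [-0.092, 0.875, 0.049, 0.472]
contact_force: [-6.3, -1.3, 2.4]
gripper_width: 0.1
```

```bash
python3 red.py
```

```text
t 18.22 TIP [ 58.9 -69.  265.5] tilt 56.7 roll 0.001 F(case) [-6.5 -0.   2.4] w 0.1 q [-0.33  0.2  -0.18 -1.06 -0.52 -0.25]
red slope(rad) (np.float64(0.9669408226214407), 26) x [118. 142.] z [230. 266.]
blue slope (np.float64(-0.27548551440596475), 1274) x [ 52. 113.] z [304. 328.]
```

{"fn": "play_rows", "kwargs": {
  "travel": [
    [-0.0033,0,0.003],
    [-0.0033,0,0.0031],
    [-0.0032,0,0.0031],
    [-0.0031,0,0.0032],
    [-0.003,0,0.0033],
    [-0.003,0,0.0033],
    [-0.0028,0,0.0035],
    [-0.0028,0,0.0034],
    [-0.002,0,0.0025],
    [-0.0015,0,0.002],
    [0,0,0],
    [0,0,0]
  ],
  "rotation": [
    [0,0,0],
    [0,0,0],
    [0,0,0],
    [0,0,0],
    [0,0,0],
    [0,0,0],
    [0,0,0],
    [0,0,0],
    [0,0,0],
    [0,0,0],
    [0,0,0],
    [0,0,0]
  ],
  "grip": [0,0,0,0,0,0,0,0,0,0,0,0]
}}

```text
clock: 19.27
position: [714.3, -155.8, 251.5]
ee_rot: [-0.092, 0.875, 0.05, 0.473]
contact_force: [-0.4, -0.9, -0.3]
gripper_width: 0.3
```

```bash
python3 red.py s8;python3 - <<'E'
from plan import *
s,R=show(); c=incase(np.array(s["position"])-37*R.apply([0,0,1]))+np.array([6,0,9.2]); print("phi",np.arctan2(c[2]-80,120-c[0]))
for n in("top","side"):
    d=optics.get_image(n); W=cloud(d); C=Rc.inv().apply(W.reshape(-1,3)-O).reshape(480,640,3)
    m=(d["depth"]>0)&(np.abs(C[...,1])<148)&(C[...,2]>150)&(C[...,2]<335)&(C[...,0]>70)&(C[...,0]<260)&((C[...,1]>20)|(C[...,1]<-140))
    for z in range(150,335,15):
        q=C[m&(C[...,2]>=z)&(C[...,2]<z+15)]
        if len(q)>5: print(n,z,len(q),np.percentile(q[:,0],[5,50,95]).round(1))
E
```

```text
t 19.27 TIP [100.7 -68.4 271.8] tilt 56.7 roll 0.002 F(case) [-0.6 -0.8 -0.3] w 0.3 q [-0.27  0.25 -0.12 -1.   -0.48 -0.35]
blue slope (np.float64(-0.05733929307164782), 1261) x [103. 166.] z [312. 325.]
t 19.32 TIP [100.6 -68.2 271.6] tilt 56.7 roll 0.002 F(case) [-1.4  0.2 -0.3] w -0.0 q [-0.27  0.25 -0.12 -1.   -0.48 -0.35]
phi 1.5039986869755166
top 150 36 [116.2 117.1 118. ]
top 165 45 [115.4 116.3 180. ]
top 180 33 [114.3 115.1 116.4]
top 195 40 [113.2 114.  114.9]
top 210 38 [112.1 113.1 113.9]
top 225 40 [111.  112.  112.9]
top 240 60 [110.2 111.4 161.3]
top 255 75 [108.9 110.5 167.3]
top 270 69 [ 88.8 108.5 110. ]
top 285 77 [ 89.7 107.6 108.9]
top 300 66 [106.4 107.7 109.1]
top 315 1250 [108.6 133.8 167.5]
top 330 25 [141.9 160.4 169.6]
side 150 16 [112.4 115.6 173.1]
side 165 39 [111.5 116.8 165.1]
side 180 48 [109.1 112.1 154.9]
side 195 51 [108.1 110.4 169.6]
side 210 64 [107.  109.4 161.7]
side 225 56 [106.3 108.2 149.6]
side 240 73 [104.8 107.5 157.9]
side 255 91 [103.5 106.5 170.4]
side 270 113 [ 84.4 105.4 168.2]
side 285 124 [102.2 104.7 165.6]
side 300 193 [101.8 106.9 163.3]
side 315 746 [104.4 132.7 164.3]
```

View pics/s8.png

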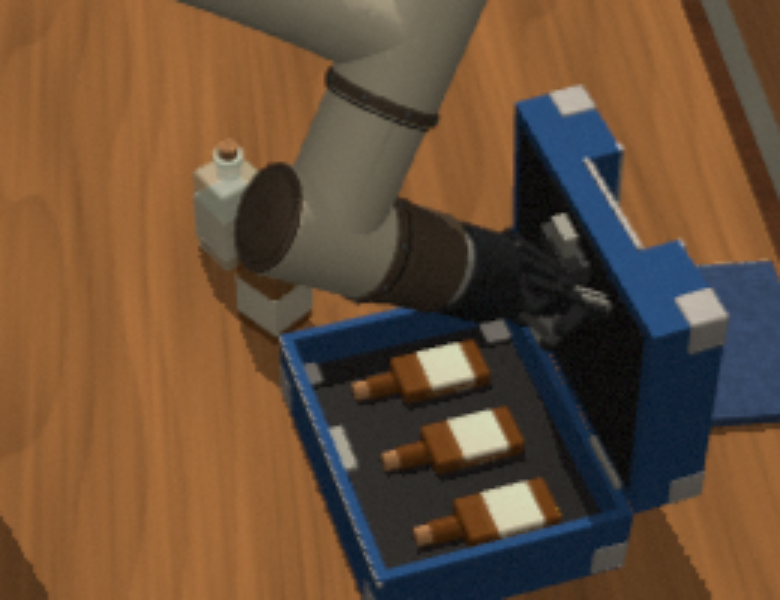

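The lid stands at about 1.49–1.50 rad, confirmed by the slope of its face, with almost no contact force. I withdraw straight back.

{"fn": "play_rows", "kwargs": {
  "travel": [
    [0.002,0,-0.003],
    [0.004,0,-0.006],
    [0.006,0,-0.009],
    [0.008,0,-0.012],
    [0.008,0,-0.012],
    [0.008,0,-0.012],
    [0.008,0,-0.013],
    [0.008,0,-0.014],
    [0.007,0,-0.014],
    [0.006,0,-0.014],
    [0.004,0,-0.012],
    [0.002,0,-0.008]
  ],
  "rotation": [
    [0,0,0],
    [0,0,0],
    [0,0,0],
    [0,0,0],
    [0,0,0],
    [0,0,0],
    [0,0,0],
    [0,0,0],
    [0,0,0],
    [0,0,0],
    [0,0,0],
    [0,0,0]
  ],
  "grip": [0,0,0,0,0,0,0,0,0,0,0,0]
}}

```text
clock: 20.42
position: [568.8, -187.2, 263.6]
ee_rot: [-0.091, 0.875, 0.049, 0.473]
contact_force: [-0.4, -0.1, -0.8]
gripper_width: 0.2
```

{"fn": "play_rows", "kwargs": {
  "travel": [
    [0,0,-0.01],
    [0,0,-0.012],
    [0,0,-0.012],
    [0,0,-0.01],
    [0,0,-0.006],
    [0,0,-0.002],
    [0,0,0],
    [0,0,0]
  ],
  "rotation": [
    [0,0,0],
    [0,0,0],
    [0,0,0],
    [0,0,0],
    [0,0,0],
    [0,0,0],
    [0,0,0],
    [0,0,0]
  ],
  "grip": [0,0,0,0,0,0,0,0]
}}

```text
clock: 21.08
position: [527.9, -195.6, 291.3]
ee_rot: [-0.092, 0.875, 0.05, 0.472]
contact_force: [0.1, 0.1, 0.3]
gripper_width: 0.0
```

```bash
python3 - <<'E'
from plan import *
show(); d0=dict(np.load("top0.npz")); ds=dict(np.load("side0.npz"))
for n,o in(("top",d0),("side",ds)):
    d=optics.get_image(n); W=cloud(d); W0=cloud(o); C=Rc.inv().apply(W.reshape(-1,3)-O).reshape(480,640,3)
    m=(d["depth"]>0)&(np.abs(C[...,1])<148)&(C[...,0]>90)&(C[...,0]<119)&(np.abs(C[...,1])>40)&(C[...,2]>140)&(C[...,2]<305); q=C[m]
    print(n,"lid angle",np.pi/2-abs(np.arctan(np.polyfit(q[:,2],q[:,0],1)[0])),m.sum())
    g=d["image"].astype(int); r=(d["depth"]>0)&(g[...,2]>90)&(g[...,1]<45)&(g[...,0]<45)&(C[...,2]>100)&(np.abs(C[...,1])<60); 
    if r.sum()>8: print(n,"red",r.sum(),"x",np.percentile(C[r][:,0],[5,50,95]).round(),"z",np.percentile(C[r][:,2],[5,95]).round())
    for nm,c,rad,lo,hi in(("a",(-99,243),45,60,160),("b",(-112,349),45,60,160),("tape",(-10,-225),80,30,60),("glove",(-150,-395),140,55,85)):
        out=[]
        for w,dd in((W0,o),(W,d)):
            k=Rc.inv().apply(w.reshape(-1,3)-O); s=(dd["depth"].ravel()>0)&(np.hypot(k[:,0]-c[0],k[:,1]-c[1])<rad)&(k[:,2]>lo)&(k[:,2]<hi); out+= [s.sum(),k[s].mean(0).round(1).tolist()] if s.any() else [0]
        print(n,nm,out)
    if n=="side": cv2.imwrite("pics/s9.png",d["image"])
E
```

```text
t 21.08 TIP [-89.9 -69.  311.6] tilt 56.7 roll 0.002 F(case) [0.1 0.1 0.3] w 0.0 q [-0.54 -0.02 -0.32 -1.02 -0.73 -0.21]
top lid angle 1.5023740138991906 718
top red 25 x [162. 164. 166.] z [258. 264.]
top a [np.int64(404), [-97.6, 242.5, 108.2], np.int64(403), [-97.6, 242.5, 108.5]]
top b [np.int64(446), [-112.3, 353.6, 115.9], np.int64(446), [-112.4, 353.6, 115.8]]
top tape [np.int64(388), [-39.8, -231.6, 49.6], np.int64(392), [-39.6, -232.2, 49.3]]
top glove [np.int64(3399), [-165.3, -398.1, 71.4], np.int64(3413), [-165.2, -397.7, 71.3]]
side lid angle 1.504721388133741 1438
side a [np.int64(446), [-104.1, 230.1, 96.6], np.int64(100), [-98.4, 239.0, 122.4]]
side b [np.int64(510), [-119.6, 341.2, 100.0], np.int64(504), [-119.6, 341.3, 100.5]]
side tape [np.int64(591), [-35.0, -214.8, 45.6], np.int64(599), [-34.8, -215.3, 45.0]]
side glove [np.int64(5077), [-170.1, -407.4, 68.3], np.int64(5085), [-170.1, -407.5, 68.3]]
```

View pics/s9.png

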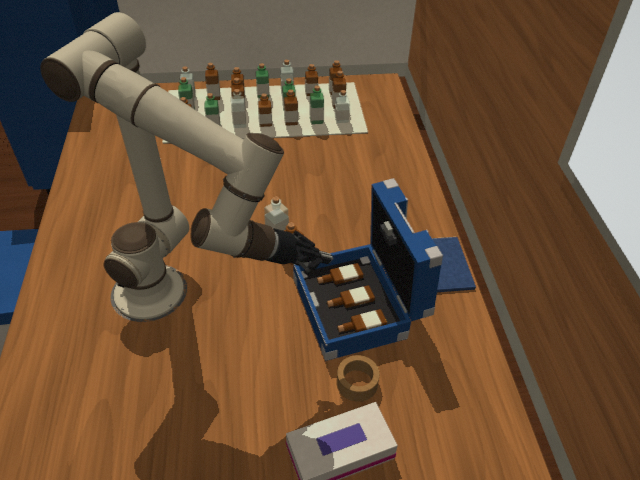

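The lid stands upright and holds. The red lip seen at x 164, z 258–264 fits the flat-paddle position of (162, 258). The bystanders haven't moved, and the arm is clear.

```bash
python3 -c "
from bench import workorder; print(workorder.job_done())"
```

```text
the job is handed in; nothing more can be done
None
```

The case is open and the job is handed in at about 21 s on the robot's clock, well under the 51 s limit. I pulled the red paddle to its stop (about 0.9 rad) to trip the latch. I then raised the lid to about 0.8 rad with the paddle still held and let the paddle spring back. Last, I pushed the lid's inner face, off the bolt, up to about 1.5 rad at roughly 0.3 rad/s and backed the arm clear.

**Last checks**
- **Lid:** it held after release, at 1.502 rad by the top camera and 1.505 by the side camera.
- **Paddle:** it lies flat in its recess, with its lip within a few mm of the flat position.
- **Forces:** readings taken at the end of each move never passed about 12 N, and were about zero at the end.
- **Bystanders:** in the top view all four are within 1 mm of where they started. The side view agrees for bottle_b, the tape roll and the glove box. Bottle_a was partly hidden by the arm there, so its side reading shifted; for that bottle I relied on the top view.

**What disagreed**
- **Finger length:** the closed fingers end about 37 mm short of the reported TCP. My first attempt to hook the paddle therefore missed without touching anything. I measured the offset with the wrist and side cameras and corrected for it.
- **Lid angle in mid-move:** the rough angle fitted to the blue lid surface read low, so I used the paddle slope, the lid face and the finger position instead.

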